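# Top up a yoghurt maker with filled glass jars, cover it and start it

### The job

The yoghurt maker has been partly loaded: take off its clear cover and set it down on the wooden board, then take filled jars from the rubber mat until all six places in the maker hold one jar each; jars left over stay standing on the mat. Then put the cover back on so that it sits properly in its rim all round, and last turn the timer dial clockwise until its pointer is at the black mark. The jars are thin glass, open and full of milk: hold them with a light grip, keep them upright, set them down without a knock, and leave the other things on the counter where they are.

Things in the scene. Friction and masses are not known exactly. Their poses are not given: they have to be found in the camera images.
- maker: White yoghurt maker, fixed. Origin on the counter under the centre of its base, 184 mm (x) x 230 mm (y). Six places in two rows of three along y. Above the counter: place floors 40 mm, ledge and ribs 48 mm, thin outer rim 52 mm (177 x 223 mm inside). A control pod 46 mm high, 120 mm wide, juts out to x = -180 mm and carries the dial. Maker and board can swap spots.
- place1 (a point): Centre of the floor of place 1 in the maker: a recess 62 x 62 mm, 8 mm deep (ribs 8 mm high), with a bright round heating plate. Places 1, 2, 3 lie at x = -42 mm of the maker at y = +66, 0, -66 mm; places 4, 5, 6 likewise at x = +42 mm. Same axes as the maker. A jar stands in it with 3 mm play each way.
- place2 (a point): Centre of the floor of place 2 in the maker: a recess 62 x 62 mm, 8 mm deep (ribs 8 mm high), with a bright round heating plate. Places 1, 2, 3 lie at x = -42 mm of the maker at y = +66, 0, -66 mm; places 4, 5, 6 likewise at x = +42 mm. Same axes as the maker. A jar stands in it with 3 mm play each way.
- place3 (a point): Centre of the floor of place 3 in the maker: a recess 62 x 62 mm, 8 mm deep (ribs 8 mm high), with a bright round heating plate. Places 1, 2, 3 lie at x = -42 mm of the maker at y = +66, 0, -66 mm; places 4, 5, 6 likewise at x = +42 mm. Same axes as the maker. A jar stands in it with 3 mm play each way.
- place4 (a point): Centre of the floor of place 4 in the maker: a recess 62 x 62 mm, 8 mm deep (ribs 8 mm high), with a bright round heating plate. Places 1, 2, 3 lie at x = -42 mm of the maker at y = +66, 0, -66 mm; places 4, 5, 6 likewise at x = +42 mm. Same axes as the maker. A jar stands in it with 3 mm play each way.
- place5 (a point): Centre of the floor of place 5 in the maker: a recess 62 x 62 mm, 8 mm deep (ribs 8 mm high), with a bright round heating plate. Places 1, 2, 3 lie at x = -42 mm of the maker at y = +66, 0, -66 mm; places 4, 5, 6 likewise at x = +42 mm. Same axes as the maker. A jar stands in it with 3 mm play each way.
- place6 (a point): Centre of the floor of place 6 in the maker: a recess 62 x 62 mm, 8 mm deep (ribs 8 mm high), with a bright round heating plate. Places 1, 2, 3 lie at x = -42 mm of the maker at y = +66, 0, -66 mm; places 4, 5, 6 likewise at x = +42 mm. Same axes as the maker. A jar stands in it with 3 mm play each way.
- lid: Clear plastic cover, loose, 0.3 kg, on the maker at the start: upside-down box 170 (x) x 216 (y) x 72 mm, 68 deep inside. Origin: centre of its open lower edge, z up. Bar handle on top: 18 mm thick (x), 70 long (y), 72 to 106 mm above the origin. Properly on, it stands on the ledge inside the rim, 3.5 mm play each way, origin over the maker's at 48 mm, axes along the maker's or half a turn.
- dial (a joint): Timer dial on the pod, its upright axis at x = -134 mm, y = 0 of the maker. 0: pointer (white stripe on the bar) along the maker's -x; grows clockwise seen from above, rad, stop at 3.0; the black mark is at 1.30. Starts at 0 to 0.25, turns stiffly (0.04 N m), stays put. Bar grip 40 mm long, 14 mm thick, 58 to 90 mm above the counter, over a disc of 21 mm radius.
- board: Fixed wooden board to set the cover on, 200 mm (x) x 230 mm (y) x 12 mm thick. Origin under its centre, top 12 mm above the counter.
- mat: Fixed thin black rubber mat, 200 mm (x) x 260 mm (y) x 2 mm. Origin under its centre. At the start six filled jars stand on it in two rows of three along its y, with gaps of some 25 to 50 mm.
- jar1: Filled jar that starts on the mat. Thin glass, open, white milk inside: 56 mm diameter, 68 mm high, 0.13 to 0.25 kg, origin at the centre of its underside, z up; all alike. Cracks if the two fingers together press it with more than 80 N (40 N each) or if it is knocked against the maker with more than 40 N.
- jar2: Filled jar that starts on the mat. Thin glass, open, white milk inside: 56 mm diameter, 68 mm high, 0.13 to 0.25 kg, origin at the centre of its underside, z up; all alike. Cracks if the two fingers together press it with more than 80 N (40 N each) or if it is knocked against the maker with more than 40 N.
- jar3: Filled jar that starts on the mat. Thin glass, open, white milk inside: 56 mm diameter, 68 mm high, 0.13 to 0.25 kg, origin at the centre of its underside, z up; all alike. Cracks if the two fingers together press it with more than 80 N (40 N each) or if it is knocked against the maker with more than 40 N.
- jar4: Filled jar that starts on the mat. Thin glass, open, white milk inside: 56 mm diameter, 68 mm high, 0.13 to 0.25 kg, origin at the centre of its underside, z up; all alike. Cracks if the two fingers together press it with more than 80 N (40 N each) or if it is knocked against the maker with more than 40 N.
- jar5: Filled jar that starts on the mat. Thin glass, open, white milk inside: 56 mm diameter, 68 mm high, 0.13 to 0.25 kg, origin at the centre of its underside, z up; all alike. Cracks if the two fingers together press it with more than 80 N (40 N each) or if it is knocked against the maker with more than 40 N.
- jar6: Filled jar that starts on the mat. Thin glass, open, white milk inside: 56 mm diameter, 68 mm high, 0.13 to 0.25 kg, origin at the centre of its underside, z up; all alike. Cracks if the two fingers together press it with more than 80 N (40 N each) or if it is knocked against the maker with more than 40 N.
- jar7: Filled jar already in one of the maker's places at the start, if present (one to three of these are; None if absent). Thin glass, open, white milk inside: 56 mm diameter, 68 mm high, 0.13 to 0.25 kg, origin at the centre of its underside, z up; all alike. Cracks if the two fingers together press it with more than 80 N (40 N each) or if it is knocked against the maker with more than 40 N.
- jar8: Filled jar already in one of the maker's places at the start, if present (one to three of these are; None if absent). Thin glass, open, white milk inside: 56 mm diameter, 68 mm high, 0.13 to 0.25 kg, origin at the centre of its underside, z up; all alike. Cracks if the two fingers together press it with more than 80 N (40 N each) or if it is knocked against the maker with more than 40 N.
- jar9: Filled jar already in one of the maker's places at the start, if present (one to three of these are; None if absent). Thin glass, open, white milk inside: 56 mm diameter, 68 mm high, 0.13 to 0.25 kg, origin at the centre of its underside, z up; all alike. Cracks if the two fingers together press it with more than 80 N (40 N each) or if it is knocked against the maker with more than 40 N.
- caps: Bystander: low stack of white jar caps, 58 mm diameter, 38 mm high, origin under its centre. Leave alone.
- honey: Bystander: amber honey jar, 64 mm diameter, 95 mm high, origin under its centre. Leave alone.
- milk: Bystander: white milk bottle, 80 mm diameter, 200 mm high, origin under its centre. Leave alone.
- spoon: Bystander: steel spoon, 160 mm long, lying along its x, origin under its middle. Leave alone.
Things that resemble listed ones, but are neither listed nor needed, are in the scene too. Leave any blue look-alike of the jar2 alone.

How it is judged:
By the outcome, as a careful person would: the job done as asked, in the order asked, and still so for the second after the job is handed in, with the robot touching nothing.
Of jar7, jar8, jar9 only 1 to 3 are there at a start; the rules pass over those that are not, and their reading is None.
At some moment in a run one of lid, jar1, jar2, jar3, jar4, jar5, jar6 may be knocked a few centimetres aside while the robot is not near it.
It also fails if it takes over 210 s, if anything falls off the work surface, if the arm or the gripper's body presses on something with over 40 N, if the wrist force passes 120 N, or if a joint passes its speed limit or range.

### The arm

A 7-joint arm with a two-finger parallel gripper is mounted at the origin on the work surface. World frame = base frame: x ahead of the robot, y to its left, z up, the work surface at z = 0. Lengths are in m, angles in rad, forces in N, time in s.
With the tool pointing down it reaches from about 0.4 to 0.875 m from the base axis. Payload 6.5 kg.
Tool frame: the origin (TCP) lies on the centre line of the jaws, within the pads' length; the fingertips stand 14 mm ahead of it and the grasp point (between the pads) lies 5 mm behind it; z points along the fingers, y is the line along which they close (so a half turn about z gives the same grasp; the last joint's range is limited). The gripper opens to 88 mm and grips with 3 to 60 N. Pads are 18 mm wide; open, the fingers measure 123 mm over their backs; the gripper's body (75 mm by 187 mm) begins 45 mm behind the grasp point.
Start: joints at [-1.285, 0.536, -0.004, 1.538, 0.003, 1.067, -0.071], TCP at [0.224, 0.61, 0.253] pointing down, gripper open.
Joint ranges: [-2.7, 2.7], [-0.37, 2.16], [-1.27, 1.26], [0.24, 2.4], [-1.31, 4.45], [0.19, 1.91], [-2.76, 2.76]. Speed limits (rad/s): [2.39, 2.39, 3.14, 3.14, 3.14, 3.14, 3.14].

### API

Orientations are given as a 3x3 rotation matrix whose columns are the frame's x, y, z axes.
In Python, from bench import sense, read_camera, finish_job, outline_of gives the robot as it stands. The module is installed in compiled form; this text tells all that it offers.
- The arm moves only by the tool apply_moves, never from a script. Its argument "plan" is a list of rows, each a list of 7 numbers: the opening, from 0 (shut) to 1 (fully open), then the shift along the tool's x, y, z normalised to -1 to 1, where 1 is 0.5 m, then the turn, a rotation vector about the tool's x, y, z normalised to -1 to 1, where 1 is 60 degrees. A call has 1 to 20 rows; each row shifts and turns the commanded pose from where the row before left it, along the tool's axes as they then stand; what a row does not reach is not made up. A row lasts 1/12 s, in which the tool goes at most 41.7 mm and 7.16 degrees, less where a joint would pass 70% of its speed; a pose out of reach is approached as far as the arm can. A call with a number of a shift or a turn outside -1 to 1 is refused whole. A call with a gripper value outside its range is refused whole. The fingers move at their own pace and stop on an object; "grip_force" is the grip in N (left out, the last holds). Time passes only in rows, so rows that do not move let the fingers close. It gives the time, the measured TCP pose, the force, the opening and the grip force at its end, in the units of the state.
- sense(): the state, without advancing time (a new reading comes with each control period).
- read_camera(name): name is "scene" or "top" or "wrist"; returns a dict with "frame" (400x640x3 uint8, blue, green, red), "intrinsics" (3x3 intrinsics, pixels), "position" and "orientation" of the camera in the world; the wrist camera has in their place "T_tool_cam" (4x4, takes a point from camera to tool coordinates, whose origin is the TCP and whose axes are the flange's). Camera axes: x right, y down, z forward; pixel columns grow to the right and rows downward; lengths in m; the calibration is good to about 2 mm. A picture is of the moment at which its call begins: read the wrist's pose just before it. There is no depth.
- finish_job(): hands the job in; it is judged then, once.
Trained networks look in a picture, given as the dict that the camera call returned (one of the last four; its "shot" number tells which), for a name from the list of things; names that differ only in an ending like _2 or _b are one class to them, and where a whole thing is asked for, a point or a joint stands for the part that bears it (a point fixed in the world has none). Each returns a list of dicts, best first, with "score" (0 to 1); they miss things now and then, are a little off and sometimes report something else, mostly with a low value. They report only what shows in the picture. A call takes as long as a camera call. They do not tell look-alikes from the thing itself.
- outline_of(target, picture): "pixels" (400x640 bool, what is visible of it) and "uv" ([column, row] in pixels, amid what is visible of it).
The state is a dict: "clock": time; "qpos": joint angles; "qd": joint speeds; "tau": joint torques, N m; "tool_pos": TCP position; "eef_rot": TCP orientation; "force": force on the tool from outside, world axes, zero at the start; "ft_torque": the same for the moment, N m; "grip_width": finger opening in m; "finger_force": force on a finger pad.
Only numpy, scipy, OpenCV 4.12 (cv2) and the standard library are available. Lean on these libraries where they do the work, as an engineer would, in place of code of your own. Each camera call takes 0.05 s, during which the arm holds its last target. There are 200 camera calls.

## Working session

There is one attempt and no reset: what is moved stays moved. The work goes in short steps, Python scripts to look and compute and a tool call to move; the robot and the scene stay as the last step left them, time stands still between calls to the robot, and variables do not carry over. Pictures are saved under pics/ and viewed, at most 14 in all, crops included, and the job is handed in when it is done.

Besides the shell and the picture viewer there is one more tool, called after "Call:" by a JSON object that holds its "name" and its "arguments". apply_moves: Moves the arm, as the interface text tells. Its arguments: {"type":"object","properties":{"plan":{"type":"array","items":{"type":"array","items":{"type":"number"}}},"grip_force":{"type":"number"}},"required":["plan"]}

```bash
mkdir -p pics
cat > h.py <<'E'
import numpy as np, cv2
from bench import sense, read_camera, finish_job, outline_of
def ray(p,uv):
    K=np.array(p["intrinsics"]);R=np.array(p["orientation"]);c=np.array(p["position"])
    return c,R@np.linalg.inv(K)@np.array([uv[0],uv[1],1.])
def at(p,uv,z):
    c,d=ray(p,uv); return c+d*(z-c[2])/d[2]
def proj(p,X):
    K=np.array(p["intrinsics"]);R=np.array(p["orientation"]);c=np.array(p["position"])
    q=K@(R.T@(np.array(X)-c)); return q[:2]/q[2]
E
python3 - <<'E'
from h import *
s=sense();print(s["clock"],s["tool_pos"],np.round(s["eef_rot"],3).tolist(),s["grip_width"])
for n in("scene","top"):
    p=read_camera(n);cv2.imwrite(f"pics/{n}0.png",p["frame"]);print(n,p["position"],np.round(p["orientation"],3).tolist(),p["intrinsics"])
    for t in["maker","lid","dial","board","mat","jar1","caps","honey","milk","spoon"]:
        print(t,[(round(o["score"],2),np.round(o["uv"]).tolist(),int(o["pixels"].sum())) for o in outline_of(t,p)])
E
```

```text
0.0 [0.22381867 0.60962256 0.25184262] [[-0.939, 0.345, -0.0], [0.345, 0.939, -0.002], [-0.0, -0.002, -1.0]] 0.08857043352198532
scene [1.09265504 0.6081576  0.80504877] [[-0.731, 0.455, -0.508], [0.682, 0.481, -0.551], [-0.007, -0.749, -0.662]] [[372.49741781   0.         319.25854807]
 [  0.         372.49741781 196.47731281]
 [  0.           0.           1.        ]]
maker [(0.82, [371.0, 297.0], 1828), (0.39, [237.0, 152.0], 305)]
lid [(0.68, [379.0, 256.0], 6871), (0.56, [378.0, 207.0], 188)]
dial [(0.47, [412.0, 235.0], 92), (0.44, [254.0, 159.0], 376)]
board [(0.64, [308.0, 220.0], 3372), (0.54, [291.0, 160.0], 363)]
mat [(0.58, [264.0, 172.0], 968)]
jar1 [(0.83, [284.0, 125.0], 290), (0.8, [273.0, 147.0], 287), (0.78, [237.0, 154.0], 288), (0.74, [257.0, 137.0], 286), (0.68, [272.0, 173.0], 345), (0.61, [252.0, 158.0], 388), (0.57, [290.0, 162.0], 352)]
caps [(0.7, [374.0, 300.0], 1913), (0.54, [377.0, 210.0], 183)]
honey [(0.63, [276.0, 261.0], 913)]
milk [(0.76, [218.0, 200.0], 1348)]
spoon [(0.81, [460.0, 309.0], 557), (0.68, [372.0, 300.0], 1893)]
top [0.42681225 0.012687
[... 337 characters left out ...]
 227.0], 169)]
board [(0.87, [331.0, 188.0], 5114)]
mat [(0.72, [230.0, 227.0], 146), (0.65, [240.0, 222.0], 1818), (0.58, [433.0, 219.0], 3620), (0.56, [442.0, 233.0], 428)]
jar1 [(0.96, [412.0, 201.0], 381), (0.93, [478.0, 278.0], 482), (0.9, [415.0, 232.0], 382), (0.73, [476.0, 234.0], 457), (0.68, [468.0, 199.0], 466), (0.6, [442.0, 234.0], 439), (0.5, [243.0, 222.0], 1873)]
caps [(0.85, [284.0, 243.0], 346), (0.54, [236.0, 224.0], 1964)]
honey [(0.96, [301.0, 120.0], 557), (0.53, [231.0, 179.0], 5480), (0.23, [409.0, 202.0], 423)]
milk [(0.96, [394.0, 125.0], 1025), (0.44, [241.0, 222.0], 1782)]
spoon [(0.95, [168.0, 201.0], 401), (0.69, [441.0, 202.0], 413), (0.5, [473.0, 233.0], 456)]
```

Run:
```python
import cv2
a=cv2.imread("pics/top0.png");c=a[90:310,120:520]
cv2.imwrite("pics/top0c.png",cv2.resize(c,(800,440),interpolation=cv2.INTER_CUBIC))
```

```text
(no output)
```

View pics/top0c.png

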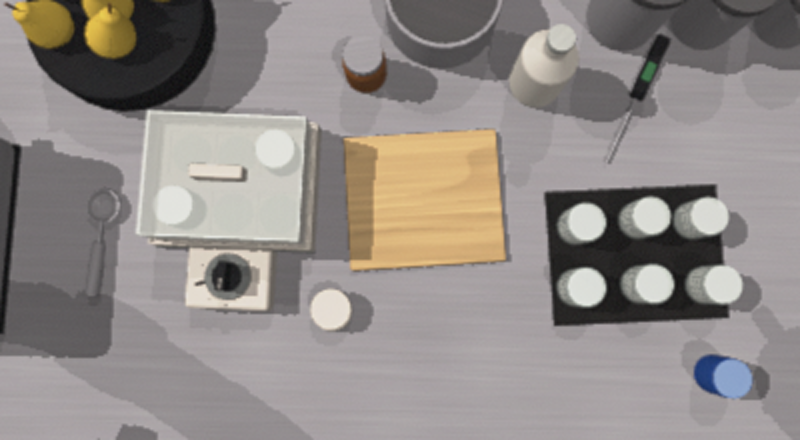

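View pics/scene0.png

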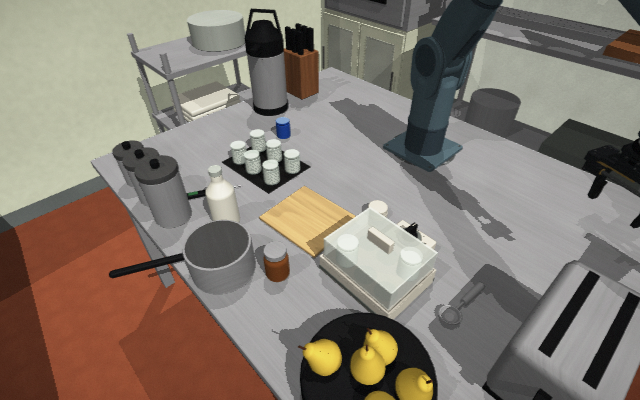

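The top view (full-image pixels = crop/2 + (120,90)) shows the maker with its cover at (232,178), handle at (228,175) and pod and dial at (233,227). Two jars are already in it, at place 1 (207,192) and place 6 (257,165). The board is at (332,189).

Things that could be taken for the jars I want:
- **Mat jars, the right ones:** (411,201), (444,198), (472,198), (411,233), (445,232) and (478,232).
- **Blue look-alike:** (485,278).
- **White caps:** (285,245).
- **Milk bottle:** (392,125).

The scene view agrees with this.

Run:
```python
from h import *
p=read_camera("top")
f=lambda u,v,z: np.round(at(p,(120+u/2,90+v/2),z)[:2],4)
print("lid top corners",[f(u,v,.12).tolist() for u,v in[(148,111),(307,117),(302,243),(138,235)]])
print("handle",[f(u,v,.154).tolist() for u,v in[(190,165),(242,168),(241,180),(190,177)]])
print("pod",[f(u,v,.046).tolist() for u,v in[(186,305),(271,311),(271,252)]])
print("board",[f(u,v,.012).tolist() for u,v in[(345,138),(496,129),(506,260),(351,270)]])
print("mat",[f(u,v,.002).tolist() for u,v in[(546,193),(716,185),(728,318),(555,325)]])
print("jars",[f(u,v,.068+.002).tolist() for u,v in[(583,223),(650,217),(708,217),(582,288),(653,285),(720,285)]])
print("in",[f(u,v,.108).tolist() for u,v in[(275,149),(173,204)]])
print("dial",f(226,277,.09),f(197,283,.09))
for o in outline_of("milk",p)[:1]: print("milk",f(562,37,.2))
p2=read_camera("wrist"); print(np.round(p2["T_tool_cam"],3).tolist(),p2["intrinsics"])
```

```text
lid top corners [[0.6675, 0.3672], [0.6648, 0.1517], [0.4937, 0.1511], [0.499, 0.3686]]
handle [[0.5889, 0.2955], [0.5867, 0.2281], [0.5709, 0.2285], [0.5732, 0.2945]]
pod [[0.4074, 0.3212], [0.4019, 0.2011], [0.4849, 0.2052]]
board [[0.6604, 0.1088], [0.68, -0.1178], [0.4835, -0.1343], [0.4633, 0.093]]
mat [[0.586, -0.1951], [0.6046, -0.4517], [0.4067, -0.4636], [0.3905, -0.2084]]
jars [[0.5349, -0.2341], [0.5457, -0.3285], [0.5477, -0.4102], [0.4443, -0.2322], [0.4508, -0.3309], [0.453, -0.4242]]
in [[0.6219, 0.1951], [0.543, 0.3289]]
dial [0.4471 0.2564] [0.4381 0.2952]
milk [ 0.7571 -0.1777]
[[0.0, -0.952, -0.306, 0.08], [1.0, 0.001, -0.001, -0.001], [0.001, -0.306, 0.952, -0.132], [0.0, 0.0, 0.0, 1.0]] [[359.14259285   0.         315.42015411]
 [  0.         359.14259285 195.08830249]
 [  0.           0.           1.        ]]
```

```bash
cat >> h.py <<'E'
def plan(xyz,phi,N,start=None,show=True):
    """constant row (shift tool frame, turn about tool z) repeated N times -> (xyz, tool-y angle phi deg)"""
    s=sense();P=np.array(s["tool_pos"]) if start is None else np.array(start[0]);R=np.array(s["eef_rot"])
    f0=np.degrees(np.arctan2(R[1,1],R[0,1])) if start is None else start[1]
    d=(f0-phi+90)%180-90          # turn about tool z (down)
    a=np.radians(d/N);f=np.radians(f0)
    y=np.array([np.cos(f),np.sin(f)]);x=np.array([-y[1],y[0]])
    D=np.array(xyz)-P;dl=np.array([x@D[:2],y@D[:2]])
    r=lambda t:np.array([[np.cos(t),-np.sin(t)],[np.sin(t),np.cos(t)]])
    M=sum(r(a*k) for k in range(N));v=np.linalg.solve(M,dl)
    print("x%d"%N,[round(float(q),4) for q in (v[0]/.5,v[1]/.5,-D[2]/N/.5,0,0,d/N/60)], "mm/row %.1f deg/row %.1f"%(1000*np.hypot(np.hypot(*v),D[2]/N),d/N))
def wrist():
    s=sense();p=read_camera("wrist");T=np.array(p["T_tool_cam"]);R=np.array(s["eef_rot"])
    p["orientation"]=R@T[:3,:3];p["position"]=np.array(s["tool_pos"])+R@T[:3,3];return p
E
python3 - <<'E'
from h import *
plan((.581,.26,.30),-2.3,18)
E
```

```text
x18 [-0.0585, 0.0101, -0.0053, 0.0, 0.0, 0.0668] mm/row 29.8 deg/row 4.0
```

Call:
{"name": "apply_moves", "arguments": {"plan": [[1,-0.0585,0.0101,-0.0053,0,0,0.0668],[1,-0.0585,0.0101,-0.0053,0,0,0.0668],[1,-0.0585,0.0101,-0.0053,0,0,0.0668],[1,-0.0585,0.0101,-0.0053,0,0,0.0668],[1,-0.0585,0.0101,-0.0053,0,0,0.0668],[1,-0.0585,0.0101,-0.0053,0,0,0.0668],[1,-0.0585,0.0101,-0.0053,0,0,0.0668],[1,-0.0585,0.0101,-0.0053,0,0,0.0668],[1,-0.0585,0.0101,-0.0053,0,0,0.0668],[1,-0.0585,0.0101,-0.0053,0,0,0.0668],[1,-0.0585,0.0101,-0.0053,0,0,0.0668],[1,-0.0585,0.0101,-0.0053,0,0,0.0668],[1,-0.0585,0.0101,-0.0053,0,0,0.0668],[1,-0.0585,0.0101,-0.0053,0,0,0.0668],[1,-0.0585,0.0101,-0.0053,0,0,0.0668],[1,-0.0585,0.0101,-0.0053,0,0,0.0668],[1,-0.0585,0.0101,-0.0053,0,0,0.0668],[1,-0.0585,0.0101,-0.0053,0,0,0.0668],[1,0,0,0,0,0,0]]}}

```text
clock: 2.83
tool_pos: [0.5836, 0.2523, 0.3016]
eef_rot: [[0.053, 0.999, 0.003], [0.999, -0.053, -0.004], [-0.004, 0.003, -1.0]]
force: [1.3, -0.9, 0.5]
grip_width: 0.0882
finger_force: 0.0
```

Run:
```python
from h import *
s=sense();print(s["tool_pos"],np.round(s["eef_rot"],3).tolist(),np.round(s["qpos"],2))
p=wrist();cv2.imwrite("pics/w1.png",p["frame"])
```

```text
[0.58355292 0.25225425 0.30159903] [[0.053, 0.999, 0.003], [0.999, -0.053, -0.004], [-0.004, 0.003, -1.0]] [-0.75  0.49  0.39  1.54 -0.19  1.15 -0.38]
```

View pics/w1.png

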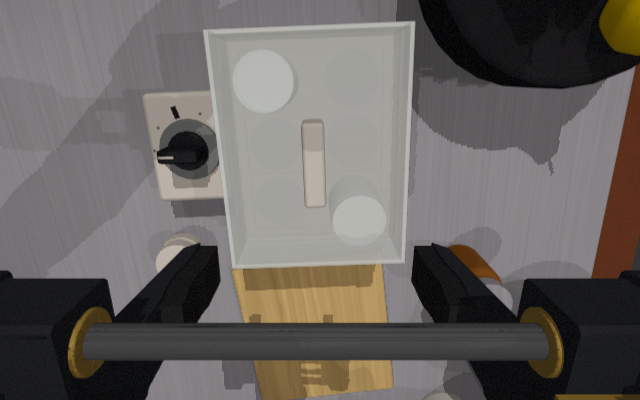

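Wrist view: handle runs from (313,121) to (316,207), jars in places 1 (263,80) and 6 (359,218), dial at (188,152) with its pointer stripe to the left (165,156), and the black mark at (175,112).

Run:
```python
from h import *
p=wrist();f=p["frame"]
g=lambda u,v,z:np.round(at(p,(u,v),z)[:2],4).tolist()
# handle mask: bright pinkish region, min-area rectangle
c=f[100:230,285:345].astype(int);m=((c[...,2]-c[...,0])>8).astype(np.uint8)
n,l,st,ce=cv2.connectedComponentsWithStats(m);i=1+np.argmax(st[1:,4]);ys,xs=np.where(l==i)
r=cv2.minAreaRect(np.c_[xs+285,ys+100].astype(np.float32));print("handle",r,g(*r[0],.154))
b=cv2.boxPoints(r);print([g(*q,.154) for q in b])
print("lidtop",[g(u,v,.12) for u,v in[(206,30),(413,23),(404,262),(233,267)]])
print("jars",[g(u,v,.108) for u,v in[(263,80),(359,218)]])
print("pod",[g(u,v,.046) for u,v in[(144,94),(161,199)]],"dial",g(188,152,.09),g(190,149,.058),"pt",g(160,156,.09),"mark",g(175,112,.046))
o=outline_of("jar7",p);print([(round(q["score"],2),np.round(q["uv"]).tolist()) for q in o])
```

```text
handle ((320.1559143066406, 174.83367919921875), (104.46178436279297, 32.04784393310547), 88.15238952636719) [0.5861, 0.262]
[[0.5743, 0.3034], [0.5988, 0.3031], [0.599, 0.2165], [0.5721, 0.2168]]
lidtop [[0.5004, 0.3762], [0.6649, 0.3737], [0.664, 0.1616], [0.497, 0.1639]]
jars [[0.5406, 0.3363], [0.622, 0.2049]]
pod [[0.4075, 0.3285], [0.4045, 0.2136]] dial [0.4597, 0.2738] [0.4506, 0.2711] pt [0.432, 0.2711] mark [0.4365, 0.3088]
[]
```

```bash
cat >> h.py <<'E'
from scipy.optimize import minimize
def box(cx,cy,w,h,z):
    c=[(cx-w/2,cy-h/2),(cx+w/2,cy-h/2),(cx+w/2,cy+h/2),(cx-w/2,cy+h/2)]
    return [((*c[i],z),(*c[(i+1)%4],z)) for i in range(4)]
LID=box(0,0,.170,.216,.072)+box(0,0,.018,.070,.106)
MAKER=box(-.136,0,.088,.120,.046)[3:]+box(-.136,0,.088,.120,.046)[:1]+box(-.136,0,.088,.120,.046)[2:3]+box(0,0,.184,.230,.052)
BOARD=box(0,0,.200,.230,.012); HANDLE=box(0,0,.018,.070,.106)
def fit(p,segs,x0,dz=0,rng=(.015,.015,.06)):
    """x,y,yaw of a model of 3-D segments, by gradient along its projected edges"""
    g=cv2.cvtColor(p["frame"],cv2.COLOR_BGR2GRAY).astype(np.float32)
    K=np.array(p["intrinsics"]);R=np.array(p["orientation"]);c0=np.array(p["position"])
    t=np.linspace(.03,.97,60)[:,None];S=[np.array(a)*(1-t)+np.array(b)*t for a,b in segs]
    def cost(q,gx,gy):
        c,s=np.cos(q[2]),np.sin(q[2]);Q=np.array([[c,-s,0],[s,c,0],[0,0,1]]);tot=0;n=0
        for P in S:
            w=P@Q.T+[q[0],q[1],dz];u=(w-c0)@R@K.T;u=u[:,:2]/u[:,2:]
            d=u[-1]-u[0];d/=np.hypot(*d);nn=(-d[1],d[0])
            m=u.astype(np.float32).reshape(-1,1,2)
            s_=lambda G:cv2.remap(G,m[...,0],m[...,1],cv2.INTER_LINEAR).ravel()
            tot+=np.minimum(np.abs(s_(gx)*nn[0]+s_(gy)*nn[1]),25).sum();n+=len(P)
        return -tot/n
    q=np.array(x0,float)
    for sg,k in((2.5,1),(1.2,.4),(.7,.2)):
        b=cv2.GaussianBlur(g,(0,0),sg)*sg;gx=cv2.Sobel(b,5,1,0)/4;gy=cv2.Sobel(b,5,0,1)/4
        best=None
        for ax in np.linspace(-1,1,5):
            for ay in np.linspace(-1,1,5):
              for aw in (-.6,0,.6):
                q1=q+k*np.array(rng)*[ax,ay,aw]
                if best is None or cost(q1,gx,gy)<best[0]: best=(cost(q1,gx,gy),q1)
        r=minimize(cost,best[1],args=(gx,gy),method="Nelder-Mead",options=dict(initial_simplex=best[1]+k*np.vstack([[0,0,0],np.diag(rng)*.4])));q=r.x
    return np.round([q[0],q[1],np.degrees(q[2])],4).tolist(),round(-r.fun,1)
E
python3 - <<'E'
from h import *
w=wrist();t=read_camera("top")
for n,p in(("w",w),("t",t)):
    print(n,"lid",fit(p,LID,(.581,.265,-.04),.048),"handle",fit(p,HANDLE,(.581,.265,-.04),.048),"maker",fit(p,MAKER,(.581,.262,-.04)))
print(fit(t,BOARD,(.572,-.013,.085)))
v=w["frame"].copy()
E
```

```text
w lid ([0.5823, 0.2643, -0.8701], np.float64(16.0)) handle ([0.5814, 0.2676, -1.6188], np.float64(10.8)) maker ([0.5935, 0.2636, -1.4321], np.float64(11.8))
t lid ([0.5826, 0.2647, -0.7043], np.float64(18.9)) handle ([0.5793, 0.2651, 1.3202], np.float64(20.2)) maker ([0.5906, 0.2632, -0.0514], np.float64(17.3))
([0.573, -0.0106, 4.6097], np.float64(13.5))
```

Run:
```python
from h import *
plan((.5825,.2645,.30),-0.8,2);
```

```text
x2 [0.0024, 0.0022, 0.0002, 0.0, 0.0, -0.0111] mm/row 1.6 deg/row -0.7
```

Call:
{"name": "apply_moves", "arguments": {"plan": [[1,0.0024,0.0022,0.05,0,0,-0.011],[1,0.0024,0.0022,0.05,0,0,-0.011],[1,0,0,0.05,0,0,0],[1,0,0,0.05,0,0,0],[1,0,0,0,0,0,0],[1,0,0,0,0,0,0],[1,0,0,0,0,0,0],[1,0,0,0,0,0,0]]}}

```text
clock: 3.75
tool_pos: [0.5842, 0.2635, 0.2024]
eef_rot: [[0.016, 1.0, 0.003], [1.0, -0.016, 0.002], [0.002, 0.003, -1.0]]
force: [0.2, -0.6, 0.4]
grip_width: 0.0876
finger_force: 0.0
```

Run:
```python
from h import *
w=wrist();print(fit(w,HANDLE,(.5825,.2645,-.015),.048),fit(w,LID,(.5825,.2645,-.015),.048))
s=sense();print(s["tool_pos"],np.round(s["eef_rot"],4).tolist())
plan((.5825,.2645,.142),-0.8,6)
```

```text
([0.5826, 0.2645, -1.0238], np.float64(11.9)) ([0.5825, 0.264, -0.8867], np.float64(11.7))
[0.58415582 0.26333    0.20230714] [[0.0167, 0.9999, 0.0027], [0.9999, -0.0167, 0.0015], [0.0015, 0.0026, -1.0]]
x6 [0.0004, -0.0006, 0.0201, 0.0, 0.0, -0.0004] mm/row 10.1 deg/row -0.0
```

Call:
{"name": "apply_moves", "arguments": {"plan": [[1,0.0004,-0.0006,0.02,0,0,0],[1,0.0004,-0.0006,0.02,0,0,0],[1,0.0004,-0.0006,0.02,0,0,0],[1,0.0004,-0.0006,0.02,0,0,0],[1,0.0004,-0.0006,0.02,0,0,0],[1,0.0004,-0.0006,0.02,0,0,0],[1,0,0,0,0,0,0],[1,0,0,0,0,0,0],[1,0,0,0,0,0,0],[0,0,0,0,0,0,0],[0,0,0,0,0,0,0],[0,0,0,0,0,0,0],[0,0,0,0,0,0,0],[0,0,0,0,0,0,0],[0,0,0,0,0,0,0],[0,0,0,0,0,0,0],[0,0,0,0,0,0,0],[0,0,0,0,0,0,0]], "grip_force": 20}}

```text
clock: 5.3
tool_pos: [0.5814, 0.2639, 0.1404]
eef_rot: [[0.017, 1.0, -0.0], [1.0, -0.017, -0.0], [-0.0, -0.0, -1.0]]
force: [0.4, 0.0, 0.7]
grip_width: 0.03
finger_force: 0.0
```

Run:
```python
from h import *
s=sense();print(s["tool_pos"],np.round(s["eef_rot"],4).tolist(),s["force"],s["grip_width"],s["finger_force"])
```

```text
[0.58137719 0.26387558 0.14041428] [[0.0171, 0.9999, -0.0], [0.9999, -0.0171, -0.0001], [-0.0001, -0.0, -1.0]] [0.39016163 0.00615516 0.73820518] 0.03000267588051426 0.0
```

Call:
{"name": "apply_moves", "arguments": {"plan": [[0,0,0,0,0,0,0],[0,0,0,0,0,0,0],[0,0,0,0,0,0,0],[0,0,0,0,0,0,0]]}}

```text
clock: 5.63
tool_pos: [0.5817, 0.2639, 0.1405]
eef_rot: [[0.017, 1.0, 0.001], [1.0, -0.017, 0.0], [0.0, 0.001, -1.0]]
force: [2.5, 0.1, -1.3]
grip_width: 0.0178
finger_force: 20.0
```

Call:
{"name": "apply_moves", "arguments": {"plan": [[0,0,0,-0.01,0,0,0],[0,0,0,-0.02,0,0,0],[0,0,0,-0.03,0,0,0],[0,0,0,-0.03,0,0,0],[0,0,0,-0.03,0,0,0],[0,0,0,-0.03,0,0,0],[0,0,0,-0.03,0,0,0],[0,0,0,-0.03,0,0,0],[0,0,0,-0.03,0,0,0],[0,0,0,-0.02,0,0,0],[0,0,0,-0.01,0,0,0],[0,0,0,0,0,0,0],[0,0,0,0,0,0,0]]}}

```text
clock: 6.72
tool_pos: [0.581, 0.2638, 0.275]
eef_rot: [[0.017, 1.0, -0.001], [1.0, -0.017, -0.0], [-0.0, -0.001, -1.0]]
force: [-0.1, -0.3, -3.7]
grip_width: 0.0177
finger_force: 20.0
```

Run:
```python
from h import *
s=sense();print(s["tool_pos"],np.round(s["eef_rot"],4).tolist(),s["force"],s["grip_width"],s["finger_force"])
t=read_camera("top");print("board",fit(t,BOARD,(.573,-.0106,.08)),"maker",fit(t,MAKER,(.582,.263,-.01)))
plan((.573,-.0106,.2758),4.6,16)
cv2.imwrite("pics/t2.png",cv2.resize(t["frame"][100:310,150:500],(800,480),interpolation=cv2.INTER_CUBIC))
```

```text
[0.58103649 0.26383122 0.27503479] [[0.017, 0.9999, -0.0007], [0.9999, -0.017, -0.0002], [-0.0002, -0.0007, -1.0]] [-0.13038594 -0.32606315 -3.73456245] 0.01765243397626285 19.99983941204846
board ([0.5718, -0.0105, 4.3481], np.float64(13.4)) maker ([0.5855, 0.2639, -0.59], np.float64(17.6))
x16 [-0.0343, -0.002, -0.0002, 0.0, 0.0, -0.0058] mm/row 17.2 deg/row -0.3
```

View pics/t2.png

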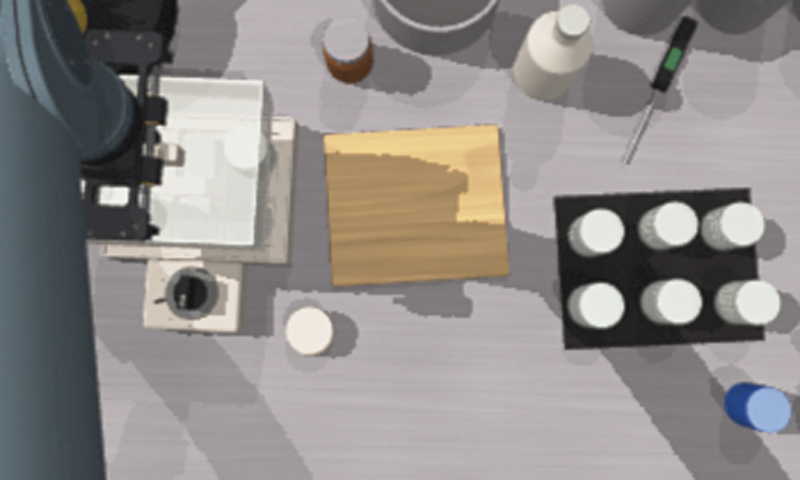

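The lid is lifted clear at (205,165) and held. The board is empty at (415,205), and the six jars are unmoved on the mat.

Call:
{"name": "apply_moves", "arguments": {"plan": [[0,-0.017,-0.001,0,0,0,-0.0058],[0,-0.0343,-0.002,0,0,0,-0.0058],[0,-0.0343,-0.002,0,0,0,-0.0058],[0,-0.0343,-0.002,0,0,0,-0.0058],[0,-0.0343,-0.002,0,0,0,-0.0058],[0,-0.0343,-0.002,0,0,0,-0.0058],[0,-0.0343,-0.002,0,0,0,-0.0058],[0,-0.0343,-0.002,0,0,0,-0.0058],[0,-0.0343,-0.002,0,0,0,-0.0058],[0,-0.0343,-0.002,0,0,0,-0.0058],[0,-0.0343,-0.002,0,0,0,-0.0058],[0,-0.0343,-0.002,0,0,0,-0.0058],[0,-0.0343,-0.002,0,0,0,-0.0058],[0,-0.0343,-0.002,0,0,0,-0.0058],[0,-0.0343,-0.002,0,0,0,-0.0058],[0,-0.0343,-0.002,0,0,0,-0.0058],[0,-0.017,-0.001,0,0,0,0],[0,0,0,0,0,0,0],[0,0,0,0,0,0,0],[0,0,0,0,0,0,0]]}}

```text
clock: 8.43
tool_pos: [0.574, -0.0093, 0.2752]
eef_rot: [[-0.081, 0.997, -0.0], [0.997, 0.081, 0.001], [0.001, -0.0, -1.0]]
force: [-0.2, 0.1, -3.2]
grip_width: 0.0177
finger_force: 20.0
```

Run:
```python
from h import *
t=read_camera("top");print("maker",fit(t,MAKER,(.5825,.263,-.01)),"board",fit(t,BOARD,(.572,-.0105,.08)))
plan((.572,-.0105,.112),4.5,12)
```

```text
maker ([0.5854, 0.265, 0.0157], np.float64(21.6)) board ([0.5626, -0.01, -3.2417], np.float64(7.8))
x12 [-0.0002, -0.0004, 0.0272, 0.0, 0.0, 0.0003] mm/row 13.6 deg/row 0.0
```

Call:
{"name": "apply_moves", "arguments": {"plan": [[0,-0.0002,-0.0004,0.0272,0,0,0],[0,-0.0002,-0.0004,0.0272,0,0,0],[0,-0.0002,-0.0004,0.0272,0,0,0],[0,-0.0002,-0.0004,0.0272,0,0,0],[0,-0.0002,-0.0004,0.0272,0,0,0],[0,-0.0002,-0.0004,0.0272,0,0,0],[0,-0.0002,-0.0004,0.0272,0,0,0],[0,-0.0002,-0.0004,0.0272,0,0,0],[0,-0.0002,-0.0004,0.0272,0,0,0],[0,-0.0002,-0.0004,0.0272,0,0,0],[0,-0.0002,-0.0004,0.0272,0,0,0],[0,-0.0002,-0.0004,0.0272,0,0,0],[0,0,0,0.002,0,0,0],[0,0,0,0.002,0,0,0],[0,0,0,0.002,0,0,0],[0,0,0,0.002,0,0,0],[0,0,0,0.002,0,0,0],[0,0,0,0.002,0,0,0],[0,0,0,0.002,0,0,0],[0,0,0,0,0,0,0]]}}

```text
clock: 10.15
tool_pos: [0.5717, -0.012, 0.1052]
eef_rot: [[-0.08, 0.997, 0.0], [0.997, 0.08, 0.0], [0.0, 0.0, -1.0]]
force: [-0.2, 0.1, -3.1]
grip_width: 0.0181
finger_force: 20.0
```

Call:
{"name": "apply_moves", "arguments": {"plan": [[0,0,0,0.001,0,0,0],[0,0,0,0.001,0,0,0],[0,0,0,0.001,0,0,0],[0,0,0,0,0,0,0],[0,0,0,0,0,0,0]]}}

```text
clock: 10.57
tool_pos: [0.5718, -0.012, 0.1044]
eef_rot: [[-0.08, 0.997, 0.0], [0.997, 0.08, 0.0], [0.0, 0.0, -1.0]]
force: [-2.5, 0.2, 5.7]
grip_width: 0.0177
finger_force: 20.0
```

Call:
{"name": "apply_moves", "arguments": {"plan": [[0.6,0,0,0,0,0,0],[0.6,0,0,0,0,0,0],[0.6,0,0,0,0,0,0],[0.6,0,0,0,0,0,0],[0.6,0,0,0,0,0,0],[0.6,0,0,0,0,0,0],[0.6,0,0,-0.02,0,0,0],[0.6,0,0,-0.05,0,0,0],[0.6,0,0,-0.06,0,0,0],[0.6,0,0,-0.06,0,0,0],[0.6,0,0,-0.06,0,0,0],[0.6,0,0,-0.06,0,0,0],[0.6,0,0,-0.06,0,0,0],[1,0,0,-0.03,0,0,0],[1,0,0,0,0,0,0],[1,0,0,0,0,0,0],[1,0,0,0,0,0,0]]}}

```text
clock: 11.98
tool_pos: [0.5711, -0.0119, 0.303]
eef_rot: [[-0.08, 0.997, -0.001], [0.997, 0.08, 0.0], [0.0, -0.001, -1.0]]
force: [0.1, -0.1, 0.0]
grip_width: 0.0776
finger_force: 0.0
```

Run:
```python
from h import *
w=wrist();print("lid",fit(w,LID,(.572,-.0115,.08),.012),"handle",fit(w,HANDLE,(.572,-.0115,.08),.012))
plan((.535,-.29,.30),0,18)
```

```text
lid ([0.5705, -0.0117, 4.3844], np.float64(16.7)) handle ([0.5694, -0.0083, 5.0859], np.float64(11.7))
x18 [-0.0307, -0.0053, 0.0003, 0.0, 0.0, 0.0042] mm/row 15.6 deg/row 0.3
```

Run:
```python
from h import *
plan((.572,.24,.34),-1,10)
```

```text
x10 [0.0504, 0.002, -0.0075, 0.0, 0.0, 0.0093] mm/row 25.5 deg/row 0.6
```

Call:
{"name": "apply_moves", "arguments": {"plan": [[1,0.0504,0.002,-0.0075,0,0,0.0093],[1,0.0504,0.002,-0.0075,0,0,0.0093],[1,0.0504,0.002,-0.0075,0,0,0.0093],[1,0.0504,0.002,-0.0075,0,0,0.0093],[1,0.0504,0.002,-0.0075,0,0,0.0093],[1,0.0504,0.002,-0.0075,0,0,0.0093],[1,0.0504,0.002,-0.0075,0,0,0.0093],[1,0.0504,0.002,-0.0075,0,0,0.0093],[1,0.0504,0.002,-0.0075,0,0,0.0093],[1,0.0504,0.002,-0.0075,0,0,0.0093],[1,0,0,0,0,0,0],[1,0,0,0,0,0,0],[1,0,0,0,0,0,0],[1,0,0,0,0,0,0],[1,0,0,0,0,0,0]]}}

```text
clock: 13.28
tool_pos: [0.5727, 0.2385, 0.3409]
eef_rot: [[0.019, 1.0, -0.0], [1.0, -0.019, -0.001], [-0.001, -0.0, -1.0]]
force: [0.1, -0.6, -0.1]
grip_width: 0.0883
finger_force: 0.0
```

```bash
cat >> h.py <<'E'
RECESS=sum([box(x,y,.062,.062,.048) for x,y in((-.042,0),(-.042,-.066),(.042,.066),(.042,0))],[])
RIM=box(0,0,.184,.230,.052)
E
python3 - <<'E'
from h import *
w=wrist();cv2.imwrite("pics/w3.png",w["frame"]);s=sense();print(s["tool_pos"])
np.savez("w3.npz",**{k:w[k] for k in("frame","intrinsics","position","orientation")})
for i in((.583,.264,-.015),(.586,.264,-.015)):
  print("maker",fit(w,MAKER,i),"rim",fit(w,RIM,i),"rec",fit(w,RECESS,i),"all",fit(w,MAKER+RECESS,i))
E
```

```text
[0.57272552 0.23876934 0.34102975]
maker ([0.5828, 0.2638, -0.7655], np.float64(16.3)) rim ([0.5827, 0.2638, -0.7022], np.float64(21.1)) rec ([0.5825, 0.2595, -0.7835], np.float64(14.2)) all ([0.5825, 0.2637, -0.7977], np.float64(17.0))
maker ([0.5828, 0.2638, -0.7536], np.float64(16.3)) rim ([0.5827, 0.2638, -0.7089], np.float64(21.1)) rec ([0.5825, 0.2595, -0.7903], np.float64(14.2)) all ([0.5826, 0.2637, -0.8037], np.float64(17.0))
```

View pics/w3.png

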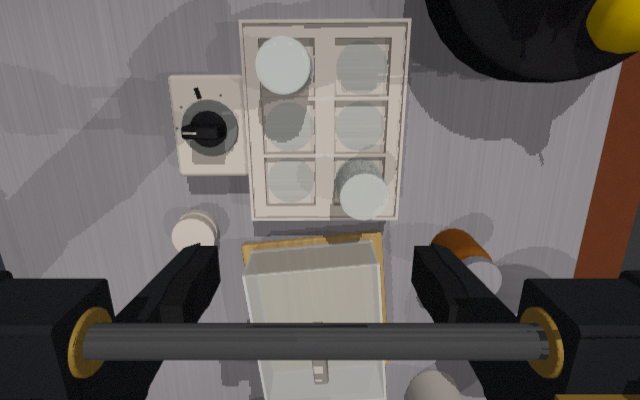

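Uncovered maker: places 1 (283,65) and 6 (363,195) hold jars. The empty plates are place 4 (360,67), place 2 (289,127), place 5 (360,124) and place 3 (291,180). The lid lies on the board at (318,310).

```bash
cat >> h.py <<'E'
def circ(r,z,n=24):
    a=np.linspace(0,2*np.pi,n+1);return [((r*np.cos(a[i]),r*np.sin(a[i]),z),(r*np.cos(a[i+1]),r*np.sin(a[i+1]),z)) for i in range(n)]
JAR=circ(.028,.068)
E
python3 - <<'E'
from h import *
w=dict(np.load("w3.npz"))
for q in((.5415,.3304),(.6238,.1972)): print(q,fit(w,JAR,(*q,0),.04,(.008,.008,.0001)))
plan((.50,-.33,.30),-0.8,19)
E
```

```text
(0.5415, 0.3304) ([0.5452, 0.331, 0.0069], np.float64(12.2))
(0.6238, 0.1972) ([0.6251, 0.1964, -0.0008], np.float64(15.2))
x19 [-0.06, -0.0067, 0.0043, 0.0, 0.0, -0.0003] mm/row 30.3 deg/row -0.0
```

Call:
{"name": "apply_moves", "arguments": {"plan": [[1,-0.06,-0.0067,0.0043,0,0,0],[1,-0.06,-0.0067,0.0043,0,0,0],[1,-0.06,-0.0067,0.0043,0,0,0],[1,-0.06,-0.0067,0.0043,0,0,0],[1,-0.06,-0.0067,0.0043,0,0,0],[1,-0.06,-0.0067,0.0043,0,0,0],[1,-0.06,-0.0067,0.0043,0,0,0],[1,-0.06,-0.0067,0.0043,0,0,0],[1,-0.06,-0.0067,0.0043,0,0,0],[1,-0.06,-0.0067,0.0043,0,0,0],[1,-0.06,-0.0067,0.0043,0,0,0],[1,-0.06,-0.0067,0.0043,0,0,0],[1,-0.06,-0.0067,0.0043,0,0,0],[1,-0.06,-0.0067,0.0043,0,0,0],[1,-0.06,-0.0067,0.0043,0,0,0],[1,-0.06,-0.0067,0.0043,0,0,0],[1,-0.06,-0.0067,0.0043,0,0,0],[1,-0.06,-0.0067,0.0043,0,0,0],[1,-0.06,-0.0067,0.0043,0,0,0]]}}

```text
clock: 14.92
tool_pos: [0.4983, -0.3306, 0.3004]
eef_rot: [[0.018, 1.0, 0.0], [1.0, -0.018, 0.0], [0.0, 0.0, -1.0]]
force: [-0.4, -0.2, -0.4]
grip_width: 0.0878
finger_force: 0.0
```

Call:
{"name": "apply_moves", "arguments": {"plan": [[1,0,0,0,0,0,0],[1,0,0,0,0,0,0],[1,0,0,0,0,0,0],[1,0,0,0,0,0,0],[1,0,0,0,0,0,0]]}}

```text
clock: 15.33
tool_pos: [0.4997, -0.3273, 0.3004]
eef_rot: [[0.015, 1.0, 0.0], [1.0, -0.015, 0.001], [0.001, 0.0, -1.0]]
force: [0.3, -0.6, 0.3]
grip_width: 0.0879
finger_force: 0.0
```

Run:
```python
from h import *
w=wrist();cv2.imwrite("pics/w4.png",w["frame"]);s=sense();print(s["tool_pos"],np.round(s["qpos"],2))
np.savez("w4.npz",**{k:w[k] for k in("frame","intrinsics","position","orientation")})
o=outline_of("jar1",w)
for q in o:
    e=at(w,q["uv"],.06);print(round(q["score"],2),np.round(q["uv"]).tolist(),e[:2].round(3),fit(w,JAR,(e[0],e[1],0),.002,(.015,.015,.0001)))
t=read_camera("top")
for u,v in[(583,223),(650,217),(708,217),(582,288),(653,285),(720,285)]:
    e=at(t,(120+u/2,90+v/2),.07);print("top",fit(t,JAR,(e[0],e[1]+.004,0),.002,(.01,.01,.0001)))
```

```text
[ 0.49967135 -0.32747856  0.30046353] [ 0.09  0.44  0.56  1.66 -0.26  1.12  0.71]
0.94 [354.0, 67.0] [ 0.538 -0.237] ([0.5362, -0.2384, -0.0002], np.float64(25.0))
0.86 [357.0, 224.0] [ 0.544 -0.402] ([0.5496, -0.4117, -0.0005], np.float64(19.3))
0.8 [262.0, 65.0] [ 0.448 -0.234] ([0.4476, -0.2383, 0.0023], np.float64(24.1))
0.73 [272.0, 162.0] [ 0.453 -0.33 ] ([0.4523, -0.3326, 0.0004], np.float64(23.5))
0.73 [168.0, 243.0] [ 0.33  -0.423] ([0.351, -0.413, 0.0025], np.float64(11.5))
0.65 [277.0, 239.0] [ 0.454 -0.419] ([0.4535, -0.4279, 0.0064], np.float64(18.6))
0.62 [359.0, 158.0] [ 0.545 -0.327] ([0.5478, -0.3305, -0.0023], np.float64(23.4))
top ([0.5342, -0.2393, -0.0061], np.float64(25.0))
top ([0.546, -0.3297, -0.0052], np.float64(25.0))
top ([0.553, -0.4053, -0.005], np.float64(21.6))
top ([0.4433, -0.2382, -0.0055], np.float64(25.0))
top ([0.4508, -0.3339, -0.0055], np.float64(25.0))
top ([0.4555, -0.4016, -0.0044], np.float64(19.9))
```

View pics/w4.png

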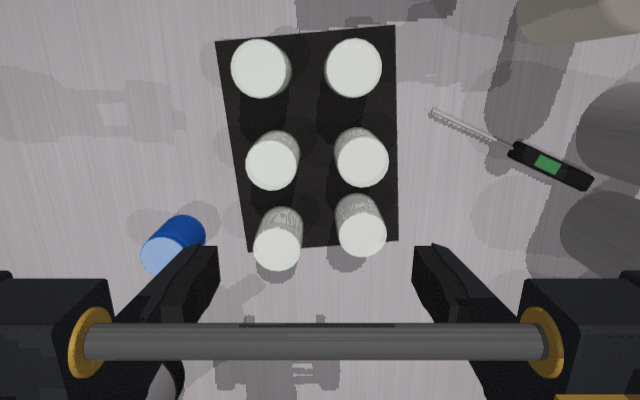

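The mat holds six white jars: (354,67), (262,65), (272,162), (359,158), (277,239) and (357,224). The blue look-alike is off the mat at (170,245). I'm taking the four nearest the maker, A (354,67), B (262,65), C (359,158) and D (272,162), and leaving the other two standing.

Run:
```python
from h import *
plan((.536,-.2387,.12),-0.8,12)
```

```text
x12 [0.015, 0.0059, 0.0301, 0.0, 0.0, -0.0002] mm/row 17.1 deg/row -0.0
```

Call:
{"name": "apply_moves", "arguments": {"plan": [[0.8,0.015,0.0059,0.03,0,0,0],[0.8,0.015,0.0059,0.03,0,0,0],[0.8,0.015,0.0059,0.03,0,0,0],[0.8,0.015,0.0059,0.03,0,0,0],[0.8,0.015,0.0059,0.03,0,0,0],[0.8,0.015,0.0059,0.03,0,0,0],[0.8,0.015,0.0059,0.03,0,0,0],[0.8,0.015,0.0059,0.03,0,0,0],[0.8,0.015,0.0059,0.03,0,0,0],[0.8,0.015,0.0059,0.03,0,0,0],[0.8,0.015,0.0059,0.03,0,0,0],[0.8,0.015,0.0059,0.03,0,0,0],[0.8,0,0,0,0,0,0],[0.8,0,0,0,0,0,0],[0.8,0,0,0,0,0,0],[0.8,0,0,0,0,0,0],[0.8,0,0,0,0,0,0]]}}

```text
clock: 16.9
tool_pos: [0.5364, -0.2402, 0.1214]
eef_rot: [[0.018, 1.0, 0.002], [1.0, -0.018, -0.001], [-0.001, 0.002, -1.0]]
force: [-0.3, -1.0, 0.0]
grip_width: 0.0704
finger_force: 0.0
```

Run:
```python
from h import *
s=sense();print(s["tool_pos"],s["grip_width"])
w=wrist()
for q in((.536,-.2385),(.4475,-.2383)): print(fit(w,JAR,(*q,0),.002,(.008,.008,.0001)))
plan((.536,-.2387,.042),-0.8,6)
```

```text
[ 0.53636047 -0.24021332  0.12141547] 0.07037530288920635
([0.5362, -0.2357, 0.0052], np.float64(15.8))
([0.4477, -0.2369, -0.0041], np.float64(14.3))
x6 [0.0004, -0.0001, 0.0264, 0.0, 0.0, -0.0006] mm/row 13.2 deg/row -0.0
```

Call:
{"name": "apply_moves", "arguments": {"plan": [[0.8,0.0011,0,0.0264,0,0,0],[0.8,0.0011,0,0.0264,0,0,0],[0.8,0.0011,0,0.0264,0,0,0],[0.8,0.0011,0,0.0264,0,0,0],[0.8,0,0,0.0264,0,0,0],[0.8,0,0,0.0264,0,0,0],[0.8,0,0,0,0,0,0],[0.8,0,0,0,0,0,0],[0.5,0,0,0,0,0,0],[0.5,0,0,0,0,0,0],[0.5,0,0,0,0,0,0],[0.5,0,0,0,0,0,0],[0.5,0,0,0,0,0,0],[0.5,0,0,0,0,0,0],[0.5,0,0,0,0,0,0],[0.5,0,0,0,0,0,0]], "grip_force": 12}}

```text
clock: 18.28
tool_pos: [0.5368, -0.2375, 0.0419]
eef_rot: [[0.017, 1.0, 0.002], [1.0, -0.017, -0.001], [-0.001, 0.002, -1.0]]
force: [0.9, -0.8, 5.0]
grip_width: 0.0558
finger_force: 12.0
```

Run:
```python
from h import *
s=sense();print(s["tool_pos"],s["grip_width"],s["finger_force"],s["force"])
w=wrist();print(fit(w,JAR,(.536,-.2385,0),.002,(.006,.006,.0001)))
T=np.array([.042,0,.04])
c,s_=np.cos(np.radians(-.77)),np.sin(np.radians(-.77))
for n,(x,y) in dict(p2=(-.042,0),p3=(-.042,-.066),p4=(.042,.066),p5=(.042,0)).items(): print(n,round(.5827+c*x-s_*y,4),round(.2638+s_*x+c*y,4))
```

```text
[ 0.53682925 -0.2375025   0.04189054] 0.05577252971435367 12.000991066452116 [ 0.90064219 -0.77351108  4.97579851]
([0.5375, -0.2363, -0.0012], np.float64(11.0))
p2 0.5407 0.2644
p3 0.5398 0.1984
p4 0.6256 0.3292
p5 0.6247 0.2632
```

Call:
{"name": "apply_moves", "arguments": {"plan": [[0.5,0,0,-0.005,0,0,0],[0.5,0,0,-0.015,0,0,0],[0.5,0,0,-0.03,0,0,0],[0.5,0,0,-0.03,0,0,0],[0.5,0,0,-0.03,0,0,0],[0.5,0,0,-0.03,0,0,0],[0.5,0,0,-0.03,0,0,0],[0.5,0,0,-0.03,0,0,0],[0.5,0,0,-0.03,0,0,0],[0.5,0,0,-0.03,0,0,0],[0.5,0,0,-0.03,0,0,0],[0.5,0,0,-0.015,0,0,0],[0.5,0,0,-0.005,0,0,0],[0.5,0,0,0,0,0,0],[0.5,0,0,0,0,0,0]]}}

```text
clock: 19.58
tool_pos: [0.5355, -0.2368, 0.1954]
eef_rot: [[0.017, 1.0, -0.001], [1.0, -0.017, 0.001], [0.001, -0.001, -1.0]]
force: [0.7, 0.1, -1.6]
grip_width: 0.0556
finger_force: 12.0
```

Run:
```python
from h import *
s=sense();print(s["tool_pos"],s["grip_width"],s["finger_force"],s["force"])
plan((.6256,.3292,.195),-0.8,38)
```

```text
[ 0.53554946 -0.23678872  0.19541397] 0.05563838814151517 11.999946974683553 [ 0.66008026  0.10318836 -1.59305984]
x38 [0.0299, 0.0043, 0.0, 0.0, 0.0, -0.0001] mm/row 15.1 deg/row -0.0
```

Call:
{"name": "apply_moves", "arguments": {"plan": [[0.5,0.01,0.0014,0,0,0,0],[0.5,0.02,0.0029,0,0,0,0],[0.5,0.03,0.0043,0,0,0,0],[0.5,0.03,0.0043,0,0,0,0],[0.5,0.03,0.0043,0,0,0,0],[0.5,0.03,0.0043,0,0,0,0],[0.5,0.03,0.0043,0,0,0,0],[0.5,0.03,0.0043,0,0,0,0],[0.5,0.03,0.0043,0,0,0,0],[0.5,0.03,0.0043,0,0,0,0],[0.5,0.03,0.0043,0,0,0,0],[0.5,0.03,0.0043,0,0,0,0],[0.5,0.03,0.0043,0,0,0,0],[0.5,0.03,0.0043,0,0,0,0],[0.5,0.03,0.0043,0,0,0,0],[0.5,0.03,0.0043,0,0,0,0],[0.5,0.03,0.0043,0,0,0,0],[0.5,0.03,0.0043,0,0,0,0],[0.5,0.03,0.0043,0,0,0,0],[0.5,0.03,0.0043,0,0,0,0]]}}

```text
clock: 21.25
tool_pos: [0.5813, 0.0491, 0.1955]
eef_rot: [[0.016, 1.0, -0.001], [1.0, -0.016, 0.0], [0.0, -0.001, -1.0]]
force: [-0.8, -0.8, -2.0]
grip_width: 0.0552
finger_force: 12.0
```

Call:
{"name": "apply_moves", "arguments": {"plan": [[0.5,0.03,0.0043,0,0,0,0],[0.5,0.03,0.0043,0,0,0,0],[0.5,0.03,0.0043,0,0,0,0],[0.5,0.03,0.0043,0,0,0,0],[0.5,0.03,0.0043,0,0,0,0],[0.5,0.03,0.0043,0,0,0,0],[0.5,0.03,0.0043,0,0,0,0],[0.5,0.03,0.0043,0,0,0,0],[0.5,0.03,0.0043,0,0,0,0],[0.5,0.03,0.0043,0,0,0,0],[0.5,0.03,0.0043,0,0,0,0],[0.5,0.03,0.0043,0,0,0,0],[0.5,0.03,0.0043,0,0,0,0],[0.5,0.03,0.0043,0,0,0,0],[0.5,0.03,0.0043,0,0,0,0],[0.5,0.03,0.0043,0,0,0,0],[0.5,0.03,0.0043,0,0,0,0],[0.5,0.026,0.0037,0,0,0,0],[0.5,0.02,0.0029,0,0,0,0],[0.5,0.01,0.0014,0,0,0,0]]}}

```text
clock: 22.92
tool_pos: [0.6271, 0.3316, 0.1959]
eef_rot: [[0.016, 1.0, -0.0], [1.0, -0.016, 0.001], [0.001, -0.0, -1.0]]
force: [-0.4, 0.2, -2.7]
grip_width: 0.0555
finger_force: 12.0
```

Call:
{"name": "apply_moves", "arguments": {"plan": [[0.5,0,0,0.01,0,0,0],[0.5,0,0,0.02,0,0,0],[0.5,0,0,0.03,0,0,0],[0.5,0,0,0.03,0,0,0],[0.5,0,0,0.03,0,0,0],[0.5,0,0,0.03,0,0,0],[0.5,0,0,0.02,0,0,0],[0.5,0,0,0.01,0,0,0],[0.5,0,0,0,0,0,0],[0.5,0,0,0,0,0,0],[0.5,0,0,0,0,0,0]]}}

```text
clock: 23.83
tool_pos: [0.628, 0.3296, 0.1071]
eef_rot: [[0.017, 1.0, 0.001], [1.0, -0.017, 0.001], [0.001, 0.001, -1.0]]
force: [0.2, -0.1, -2.1]
grip_width: 0.0552
finger_force: 12.0
```

Run:
```python
from h import *
s=sense();print(s["tool_pos"],s["grip_width"],s["finger_force"],s["force"],np.round(s["eef_rot"],4).tolist())
w=wrist();z=s["tool_pos"][2]-.04;np.savez("w5.npz",**{k:w[k] for k in("frame","intrinsics","position","orientation")})
print("jar in hand",fit(w,JAR,(*s["tool_pos"][:2],0),z,(.006,.006,.0001)),"rim",fit(w,RIM,(.5827,.2638,-.013)),fit(w,MAKER,(.5827,.2638,-.013)))
plan((.6256,.3292,.095),-0.8,4)
cv2.imwrite("pics/w5.png",w["frame"])
```

```text
[0.62800119 0.32959603 0.10708991] 0.05519414820211583 11.999934576451778 [ 0.24079808 -0.08386883 -2.11527696] [[0.0173, 0.9998, 0.0015], [0.9999, -0.0173, 0.0007], [0.0007, 0.0015, -1.0]]
jar in hand ([0.6263, 0.3306, -0.0024], np.float64(10.8)) rim ([0.5825, 0.2604, -0.9049], np.float64(9.8)) ([0.5825, 0.264, -0.911], np.float64(4.4))
x4 [-0.0003, -0.0012, 0.0061, 0.0, 0.0, -0.0008] mm/row 3.1 deg/row -0.0
```

View pics/w5.png

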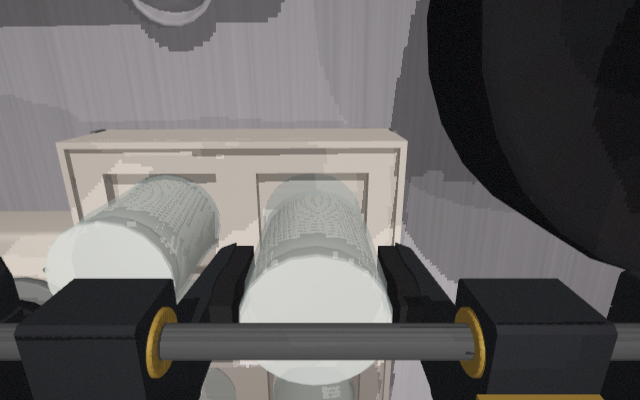

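The view shows the jar over place 4 (315,285), lined up between the recess edges at u = 257 and 367. The jar in place 1 is at left (115,255), clear of the finger.

Call:
{"name": "apply_moves", "arguments": {"plan": [[0.5,-0.0003,-0.0012,0.006,0,0,0],[0.5,-0.0003,-0.0012,0.006,0,0,0],[0.5,-0.0003,-0.0012,0.006,0,0,0],[0.5,-0.0003,-0.0012,0.006,0,0,0],[0.5,0,0,0,0,0,0],[0.5,0,0,0,0,0,0],[0.5,0,0,0.003,0,0,0],[0.5,0,0,0.003,0,0,0],[0.5,0,0,0.003,0,0,0],[0.5,0,0,0.003,0,0,0],[0.5,0,0,0.003,0,0,0],[0.5,0,0,0.003,0,0,0],[0.5,0,0,0,0,0,0],[0.5,0,0,0,0,0,0]]}}

```text
clock: 25.05
tool_pos: [0.6248, 0.3288, 0.085]
eef_rot: [[0.017, 1.0, -0.0], [1.0, -0.017, -0.0], [-0.0, -0.0, -1.0]]
force: [-0.6, 0.5, -1.7]
grip_width: 0.0558
finger_force: 12.0
```

Call:
{"name": "apply_moves", "arguments": {"plan": [[0.5,0,0,0.002,0,0,0],[0.5,0,0,0.002,0,0,0],[0.5,0,0,0.002,0,0,0],[0.5,0,0,0.002,0,0,0],[0.5,0,0,0.001,0,0,0],[0.5,0,0,0,0,0,0],[0.5,0,0,0,0,0,0],[0.5,0,0,0,0,0,0]]}}

```text
clock: 25.72
tool_pos: [0.625, 0.3288, 0.0807]
eef_rot: [[0.017, 1.0, 0.0], [1.0, -0.017, 0.0], [0.0, 0.0, -1.0]]
force: [0.4, -0.7, -2.6]
grip_width: 0.0558
finger_force: 12.0
```

Call:
{"name": "apply_moves", "arguments": {"plan": [[0.5,0,0,0.001,0,0,0],[0.5,0,0,0.001,0,0,0],[0.5,0,0,0,0,0,0],[0.5,0,0,0,0,0,0],[0.72,0,0,0,0,0,0],[0.72,0,0,0,0,0,0],[0.72,0,0,0,0,0,0],[0.72,0,0,0,0,0,0],[0.72,0,0,-0.005,0,0,0],[0.72,0,0,-0.01,0,0,0],[0.72,0,0,-0.03,0,0,0],[0.72,0,0,-0.04,0,0,0],[0.72,0,0,-0.06,0,0,0],[0.72,0,0,-0.06,0,0,0],[0.8,0,0,-0.06,0,0,0],[0.8,0,0,-0.06,0,0,0],[0.8,0,0,-0.06,0,0,0],[0.8,0,0,-0.06,0,0,0],[0.8,0,0,0,0,0,0],[0.8,0,0,0,0,0,0]]}}

```text
clock: 27.38
tool_pos: [0.626, 0.3289, 0.3058]
eef_rot: [[0.018, 1.0, 0.005], [1.0, -0.018, 0.003], [0.003, 0.005, -1.0]]
force: [-0.7, 0.2, 0.3]
grip_width: 0.0707
finger_force: 0.0
```

Run:
```python
from h import *
s=sense();print(s["tool_pos"],s["force"])
t=read_camera("top");o=outline_of("jar1",t)
for q in o: 
    if q["score"]>.4: e=at(t,q["uv"],.06);print(round(q["score"],2),np.round(q["uv"]).tolist(),e[:2].round(3))
plan((.50,-.33,.30),-0.8,20)
w=wrist();print(fit(w,JAR,(.625,.329,0),.04,(.006,.006,.0001)))
```

```text
[0.62600152 0.32890847 0.305787  ] [-0.66924834  0.23706958  0.3304692 ]
0.92 [477.0, 234.0] [ 0.45  -0.419]
0.86 [212.0, 164.0] [0.63  0.334]
0.84 [442.0, 232.0] [ 0.452 -0.321]
0.75 [212.0, 193.0] [0.546 0.33 ]
0.74 [481.0, 277.0] [ 0.332 -0.427]
0.73 [441.0, 202.0] [ 0.538 -0.321]
0.63 [260.0, 169.0] [0.619 0.197]
0.56 [409.0, 232.0] [ 0.45  -0.229]
x20 [-0.0661, -0.0114, 0.0002, 0.0, 0.0, -0.0002] mm/row 33.5 deg/row -0.0
([0.6224, 0.3291, 0.0045], np.float64(12.5))
```

Run:
```python
from h import *
plan((.448,-.25,.28),-0.8,18)
```

```text
x18 [-0.0646, -0.0186, 0.0024, 0.0, 0.0, -0.0002] mm/row 33.6 deg/row -0.0
```

Call:
{"name": "apply_moves", "arguments": {"plan": [[0.8,-0.0646,-0.0186,0.0024,0,0,0],[0.8,-0.0646,-0.0186,0.0024,0,0,0],[0.8,-0.0646,-0.0186,0.0024,0,0,0],[0.8,-0.0646,-0.0186,0.0024,0,0,0],[0.8,-0.0646,-0.0186,0.0024,0,0,0],[0.8,-0.0646,-0.0186,0.0024,0,0,0],[0.8,-0.0646,-0.0186,0.0024,0,0,0],[0.8,-0.0646,-0.0186,0.0024,0,0,0],[0.8,-0.0646,-0.0186,0.0024,0,0,0],[0.8,-0.0646,-0.0186,0.0024,0,0,0],[0.8,-0.0646,-0.0186,0.0024,0,0,0],[0.8,-0.0646,-0.0186,0.0024,0,0,0],[0.8,-0.0646,-0.0186,0.0024,0,0,0],[0.8,-0.0646,-0.0186,0.0024,0,0,0],[0.8,-0.0646,-0.0186,0.0024,0,0,0],[0.8,-0.0646,-0.0186,0.0024,0,0,0],[0.8,-0.0646,-0.0186,0.0024,0,0,0],[0.8,-0.0646,-0.0186,0.0024,0,0,0],[0.8,0,0,0,0,0,0],[0.8,0,0,0,0,0,0]]}}

```text
clock: 29.2
tool_pos: [0.4459, -0.2512, 0.2798]
eef_rot: [[0.022, 1.0, -0.002], [1.0, -0.022, -0.0], [-0.0, -0.002, -1.0]]
force: [0.3, 0.9, 0.1]
grip_width: 0.0707
finger_force: 0.0
```

Call:
{"name": "apply_moves", "arguments": {"plan": [[0.8,0,0,0,0,0,0],[0.8,0,0,0,0,0,0],[0.8,0,0,0,0,0,0]]}}

```text
clock: 29.45
tool_pos: [0.448, -0.2481, 0.2803]
eef_rot: [[0.015, 1.0, -0.0], [1.0, -0.015, 0.001], [0.001, -0.0, -1.0]]
force: [-0.5, -0.4, -0.0]
grip_width: 0.0709
finger_force: 0.0
```

```bash
cat >> h.py <<'E'
def matjars(w):
    r=[]
    for q in outline_of("jar1",w):
        e=at(w,q["uv"],.06)
        if q["score"]>.3 and e[0]>.39 and e[1]<-.15: r.append(fit(w,JAR,(e[0],e[1]-.004,0),.002,(.012,.012,.0001)))
    for q,c in r: print("jar",q[:2],c)
E
python3 - <<'E'
from h import *
s=sense();print(s["tool_pos"]);w=wrist();matjars(w)
plan((.4476,-.238,.12),-0.8,10)
E
```

```text
[ 0.44797675 -0.24814038  0.28025206]
jar [0.4457, -0.2343] 22.5
jar [0.4525, -0.3325] 23.2
jar [0.5131, -0.4113] 8.0
jar [0.4553, -0.4045] 12.0
jar [0.5374, -0.308] 15.3
x10 [0.0021, -0.0001, 0.0321, 0.0, 0.0, -0.0001] mm/row 16.1 deg/row -0.0
```

Run:
```python
from h import *
s=sense();print(s["tool_pos"]);w=wrist();t=read_camera("top")
for q in((.4465,-.2365),(.4523,-.3326),(.5478,-.3305),(.4535,-.4279),(.5496,-.4117)):
  print(q,"w",fit(w,JAR,(*q,0),.002,(.008,.008,.0001)),"t",fit(t,JAR,(*q,0),.002,(.008,.008,.0001)))
c=w["frame"][80:400,180:580];cv2.imwrite("pics/w6.png",cv2.resize(c,(800,600)) if 0 else w["frame"])
```

```text
[ 0.44790784 -0.24856994  0.28045931]
(0.4465, -0.2365) w ([0.4456, -0.238, -0.002], np.float64(22.7)) t ([0.4433, -0.2389, -0.0055], np.float64(25.0))
(0.4523, -0.3326) w ([0.4526, -0.3325, -0.0049], np.float64(23.7)) t ([0.4534, -0.3127, -0.0017], np.float64(18.3))
(0.5478, -0.3305) w ([0.5485, -0.3312, -0.005], np.float64(16.5)) t ([0.5628, -0.2836, -0.0035], np.float64(12.8))
(0.4535, -0.4279) w ([0.4539, -0.4294, 0.0016], np.float64(13.0)) t ([0.4717, -0.4353, -0.0065], np.float64(5.2))
(0.5496, -0.4117) w ([0.549, -0.4068, 0.0073], np.float64(9.8)) t ([0.5488, -0.4125, -0.0009], np.float64(13.3))
```

View pics/w6.png

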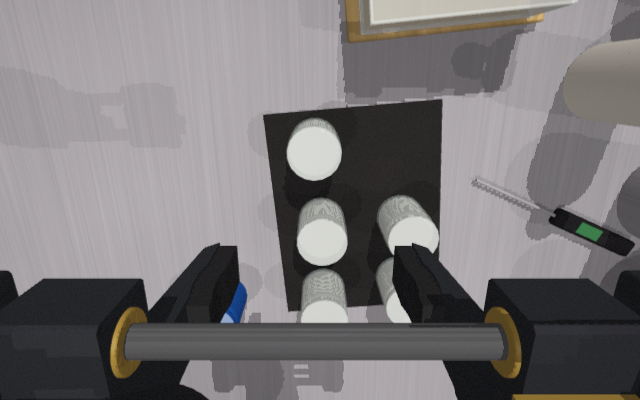

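Jar B stands at (314,150) and has not moved; the others are in place and the board with the lid is at the top.

Call:
{"name": "apply_moves", "arguments": {"plan": [[0.8,0.0021,-0.0003,0.032,0,0,0],[0.8,0.0021,-0.0003,0.032,0,0,0],[0.8,0.0021,-0.0003,0.032,0,0,0],[0.8,0.0021,-0.0003,0.032,0,0,0],[0.8,0.0021,-0.0003,0.032,0,0,0],[0.8,0.0021,-0.0003,0.032,0,0,0],[0.8,0.0021,-0.0003,0.032,0,0,0],[0.8,0.0021,-0.0003,0.032,0,0,0],[0.8,0.0021,-0.0003,0.032,0,0,0],[0.8,0.0021,-0.0003,0.032,0,0,0],[0.8,0,0,0,0,0,0],[0.8,0,0,0,0,0,0],[0.8,0,0,0,0,0,0],[0.8,0,0,0,0,0,0]]}}

```text
clock: 30.82
tool_pos: [0.4468, -0.2395, 0.1216]
eef_rot: [[0.017, 1.0, 0.002], [1.0, -0.017, -0.001], [-0.001, 0.002, -1.0]]
force: [0.2, -0.1, -0.1]
grip_width: 0.0705
finger_force: 0.0
```

Run:
```python
from h import *
s=sense();print(s["tool_pos"]);plan((.4458,-.238,.042),-0.8,6)
```

```text
[ 0.44683017 -0.23947717  0.12156563]
x6 [0.0005, -0.0004, 0.0265, 0.0, 0.0, -0.0005] mm/row 13.3 deg/row -0.0
```

Call:
{"name": "apply_moves", "arguments": {"plan": [[0.8,0.0005,-0.0004,0.0265,0,0,0],[0.8,0.0005,-0.0004,0.0265,0,0,0],[0.8,0.0005,-0.0004,0.0265,0,0,0],[0.8,0.0005,-0.0004,0.0265,0,0,0],[0.8,0.0005,-0.0004,0.0265,0,0,0],[0.8,0.0005,-0.0004,0.0265,0,0,0],[0.8,0,0,0,0,0,0],[0.8,0,0,0,0,0,0],[0.8,0,0,0,0,0,0],[0.5,0,0,0,0,0,0],[0.5,0,0,0,0,0,0],[0.5,0,0,0,0,0,0],[0.5,0,0,0,0,0,0],[0.5,0,0,0,0,0,0],[0.5,0,0,0,0,0,0],[0.5,0,0,0,0,0,0]], "grip_force": 12}}

```text
clock: 32.15
tool_pos: [0.4456, -0.2378, 0.0418]
eef_rot: [[0.017, 1.0, 0.001], [1.0, -0.017, -0.0], [-0.0, 0.001, -1.0]]
force: [-1.0, -0.1, 7.2]
grip_width: 0.0556
finger_force: 12.0
```

Call:
{"name": "apply_moves", "arguments": {"plan": [[0.5,0,0,-0.005,0,0,0],[0.5,0,0,-0.015,0,0,0],[0.5,0,0,-0.03,0,0,0],[0.5,0,0,-0.03,0,0,0],[0.5,0,0,-0.03,0,0,0],[0.5,0,0,-0.03,0,0,0],[0.5,0,0,-0.03,0,0,0],[0.5,0,0,-0.03,0,0,0],[0.5,0,0,-0.03,0,0,0],[0.5,0,0,-0.03,0,0,0],[0.5,0,0,-0.03,0,0,0],[0.5,0,0,-0.015,0,0,0],[0.5,0,0,-0.005,0,0,0],[0.5,0,0,0,0,0,0],[0.5,0,0,0,0,0,0]]}}

```text
clock: 33.4
tool_pos: [0.4446, -0.2372, 0.1955]
eef_rot: [[0.017, 1.0, -0.001], [1.0, -0.017, 0.0], [0.0, -0.001, -1.0]]
force: [0.3, 0.0, -2.1]
grip_width: 0.0557
finger_force: 12.0
```

Run:
```python
from h import *
s=sense();print(s["tool_pos"],s["grip_width"],s["finger_force"],s["force"])
plan((.6247,.264,.195),-0.8,35)
```

```text
[ 0.44458431 -0.23724915  0.19554424] 0.055717925275518644 11.999187329784036 [ 0.25897846  0.01188582 -2.07960088]
x35 [0.0288, 0.0098, 0.0, 0.0, 0.0, -0.0001] mm/row 15.2 deg/row -0.0
```

Call:
{"name": "apply_moves", "arguments": {"plan": [[0.5,0.0144,0.0049,0,0,0,0],[0.5,0.0144,0.0049,0,0,0,0],[0.5,0.0288,0.0098,0,0,0,0],[0.5,0.0288,0.0098,0,0,0,0],[0.5,0.0288,0.0098,0,0,0,0],[0.5,0.0288,0.0098,0,0,0,0],[0.5,0.0288,0.0098,0,0,0,0],[0.5,0.0288,0.0098,0,0,0,0],[0.5,0.0288,0.0098,0,0,0,0],[0.5,0.0288,0.0098,0,0,0,0],[0.5,0.0288,0.0098,0,0,0,0],[0.5,0.0288,0.0098,0,0,0,0],[0.5,0.0288,0.0098,0,0,0,0],[0.5,0.0288,0.0098,0,0,0,0],[0.5,0.0288,0.0098,0,0,0,0],[0.5,0.0288,0.0098,0,0,0,0],[0.5,0.0288,0.0098,0,0,0,0],[0.5,0.0288,0.0098,0,0,0,0],[0.5,0.0288,0.0098,0,0,0,0],[0.5,0.0288,0.0098,0,0,0,0]]}}

```text
clock: 35.07
tool_pos: [0.5426, 0.0362, 0.1954]
eef_rot: [[0.016, 1.0, -0.001], [1.0, -0.016, 0.0], [0.0, -0.001, -1.0]]
force: [0.4, 0.9, -1.7]
grip_width: 0.0557
finger_force: 12.0
```

Call:
{"name": "apply_moves", "arguments": {"plan": [[0.5,0.0288,0.0098,0,0,0,0],[0.5,0.0288,0.0098,0,0,0,0],[0.5,0.0288,0.0098,0,0,0,0],[0.5,0.0288,0.0098,0,0,0,0],[0.5,0.0288,0.0098,0,0,0,0],[0.5,0.0288,0.0098,0,0,0,0],[0.5,0.0288,0.0098,0,0,0,0],[0.5,0.0288,0.0098,0,0,0,0],[0.5,0.0288,0.0098,0,0,0,0],[0.5,0.0288,0.0098,0,0,0,0],[0.5,0.0288,0.0098,0,0,0,0],[0.5,0.0288,0.0098,0,0,0,0],[0.5,0.0288,0.0098,0,0,0,0],[0.5,0.0288,0.0098,0,0,0,0],[0.5,0.0288,0.0098,0,0,0,0],[0.5,0.0144,0.0049,0,0,0,0],[0.5,0.0144,0.0049,0,0,0,0],[0.5,0,0,0,0,0,0],[0.5,0,0,0,0,0,0],[0.5,0,0,0,0,0,0]]}}

```text
clock: 36.73
tool_pos: [0.6252, 0.2622, 0.1961]
eef_rot: [[0.018, 1.0, -0.0], [1.0, -0.018, -0.001], [-0.001, -0.0, -1.0]]
force: [0.5, 0.4, -1.6]
grip_width: 0.0554
finger_force: 12.0
```

Run:
```python
from h import *
w=wrist();s=sense();print(s["tool_pos"],s["force"])
for q in((.625,.329),(.6238,.1965)): print(fit(w,JAR,(*q,0),.04,(.006,.006,.0001)))
print(fit(w,RIM,(.5827,.2638,-.013)),"hand",fit(w,JAR,(*s["tool_pos"][:2],0),s["tool_pos"][2]-.04,(.006,.006,.0001)))
plan((.625,.2632,.095),-0.8,8)
```

```text
[0.62519089 0.26211626 0.19618342] [-0.71641543 -0.13382188 -1.00915565]
([0.6243, 0.3295, -0.0056], np.float64(11.9))
([0.6003, 0.2002, 0.0053], np.float64(8.5))
([0.5865, 0.2591, 1.3909], np.float64(10.7)) hand ([0.6252, 0.2606, -0.0019], np.float64(7.7))
x8 [0.0003, -0.0001, 0.0253, 0.0, 0.0, -0.0006] mm/row 12.6 deg/row -0.0
```

Call:
{"name": "apply_moves", "arguments": {"plan": [[0.5,0.0003,-0.0001,0.0253,0,0,0],[0.5,0.0003,-0.0001,0.0253,0,0,0],[0.5,0.0003,-0.0001,0.0253,0,0,0],[0.5,0.0003,-0.0001,0.0253,0,0,0],[0.5,0.0003,-0.0001,0.0253,0,0,0],[0.5,0.0003,-0.0001,0.0253,0,0,0],[0.5,0.0003,-0.0001,0.0253,0,0,0],[0.5,0.0003,-0.0001,0.0253,0,0,0],[0.5,0,0,0,0,0,0],[0.5,0,0,0,0,0,0],[0.5,0,0,0,0,0,0],[0.5,0,0,0,0,0,0]]}}

```text
clock: 37.78
tool_pos: [0.6255, 0.2648, 0.0958]
eef_rot: [[0.017, 1.0, 0.002], [1.0, -0.017, 0.001], [0.001, 0.002, -1.0]]
force: [-0.1, -0.4, -1.0]
grip_width: 0.0556
finger_force: 12.0
```

Call:
{"name": "apply_moves", "arguments": {"plan": [[0.5,0,0,0.003,0,0,0],[0.5,0,0,0.003,0,0,0],[0.5,0,0,0.003,0,0,0],[0.5,0,0,0.003,0,0,0],[0.5,0,0,0.003,0,0,0],[0.5,0,0,0.003,0,0,0],[0.5,0,0,0,0,0,0],[0.5,0,0,0,0,0,0]]}}

```text
clock: 38.45
tool_pos: [0.6247, 0.2645, 0.0857]
eef_rot: [[0.017, 1.0, -0.0], [1.0, -0.017, -0.0], [-0.0, -0.0, -1.0]]
force: [0.3, -0.3, -1.1]
grip_width: 0.0558
finger_force: 12.0
```

No contact. I'm lowering the rest of the way, releasing, and rising.

Call:
{"name": "apply_moves", "arguments": {"plan": [[0.5,-0.001,0,0.002,0,0,0],[0.5,-0.001,0,0.002,0,0,0],[0.5,0,0,0.002,0,0,0],[0.5,0,0,0.002,0,0,0],[0.5,0,0,0.002,0,0,0],[0.5,0,0,0,0,0,0],[0.5,0,0,0,0,0,0],[0.5,0,0,0.001,0,0,0],[0.5,0,0,0,0,0,0],[0.5,0,0,0,0,0,0]]}}

```text
clock: 39.28
tool_pos: [0.6248, 0.2636, 0.0804]
eef_rot: [[0.017, 1.0, 0.0], [1.0, -0.017, 0.0], [0.0, 0.0, -1.0]]
force: [-0.4, 0.3, -1.0]
grip_width: 0.0554
finger_force: 12.0
```

Call:
{"name": "apply_moves", "arguments": {"plan": [[0.72,0,0,0,0,0,0],[0.72,0,0,0,0,0,0],[0.72,0,0,0,0,0,0],[0.72,0,0,0,0,0,0],[0.72,0,0,-0.005,0,0,0],[0.72,0,0,-0.01,0,0,0],[0.72,0,0,-0.03,0,0,0],[0.72,0,0,-0.04,0,0,0],[0.72,0,0,-0.06,0,0,0],[0.72,0,0,-0.06,0,0,0],[0.8,0,0,-0.06,0,0,0],[0.8,0,0,-0.06,0,0,0],[0.8,0,0,-0.06,0,0,0],[0.8,0,0,0,0,0,0],[0.8,0,0,0,0,0,0]]}}

```text
clock: 40.53
tool_pos: [0.626, 0.2637, 0.2763]
eef_rot: [[0.018, 1.0, 0.005], [1.0, -0.018, 0.002], [0.002, 0.005, -1.0]]
force: [0.4, -0.7, -0.7]
grip_width: 0.0707
finger_force: 0.0
```

Run:
```python
from h import *
s=sense();print(s["tool_pos"],s["force"])
w=wrist();print(fit(w,JAR,(.625,.263,0),.04,(.006,.006,.0001)),fit(w,JAR,(.625,.329,0),.04,(.006,.006,.0001)))
plan((.545,-.335,.28),-0.8,18)
```

```text
[0.62595575 0.26369172 0.27627109] [ 0.35653652 -0.671481   -0.66248356]
([0.6241, 0.2659, 0.0019], np.float64(12.8)) ([0.6244, 0.33, 0.0055], np.float64(15.5))
x18 [-0.0666, -0.0078, -0.0007, 0.0, 0.0, -0.0002] mm/row 33.6 deg/row -0.0
```

Placed. Next is jar C.

Call:
{"name": "apply_moves", "arguments": {"plan": [[0.8,-0.0666,-0.0078,-0.0007,0,0,0],[0.8,-0.0666,-0.0078,-0.0007,0,0,0],[0.8,-0.0666,-0.0078,-0.0007,0,0,0],[0.8,-0.0666,-0.0078,-0.0007,0,0,0],[0.8,-0.0666,-0.0078,-0.0007,0,0,0],[0.8,-0.0666,-0.0078,-0.0007,0,0,0],[0.8,-0.0666,-0.0078,-0.0007,0,0,0],[0.8,-0.0666,-0.0078,-0.0007,0,0,0],[0.8,-0.0666,-0.0078,-0.0007,0,0,0],[0.8,-0.0666,-0.0078,-0.0007,0,0,0],[0.8,-0.0666,-0.0078,-0.0007,0,0,0],[0.8,-0.0666,-0.0078,-0.0007,0,0,0],[0.8,-0.0666,-0.0078,-0.0007,0,0,0],[0.8,-0.0666,-0.0078,-0.0007,0,0,0],[0.8,-0.0666,-0.0078,-0.0007,0,0,0],[0.8,-0.0666,-0.0078,-0.0007,0,0,0],[0.8,-0.0666,-0.0078,-0.0007,0,0,0],[0.8,-0.0666,-0.0078,-0.0007,0,0,0],[0.8,0,0,0,0,0,0],[0.8,0,0,0,0,0,0]]}}

```text
clock: 42.25
tool_pos: [0.5423, -0.3365, 0.2781]
eef_rot: [[0.022, 1.0, -0.002], [1.0, -0.022, -0.0], [-0.0, -0.002, -1.0]]
force: [-0.1, -0.9, 0.1]
grip_width: 0.0705
finger_force: 0.0
```

Call:
{"name": "apply_moves", "arguments": {"plan": [[0.8,0,0,0,0,0,0],[0.8,0,0,0,0,0,0],[0.8,0,0,0,0,0,0],[0.8,0,0,0,0,0,0]]}}

```text
clock: 42.58
tool_pos: [0.5448, -0.3331, 0.279]
eef_rot: [[0.015, 1.0, -0.0], [1.0, -0.015, 0.001], [0.001, -0.0, -1.0]]
force: [-0.1, -0.2, -0.2]
grip_width: 0.0706
finger_force: 0.0
```

Run:
```python
from h import *
s=sense();print(s["tool_pos"]);w=wrist();t=read_camera("top")
for q in((.4523,-.3326),(.5478,-.3305)):
  for d in(-.003,.003): print(q,"w",fit(w,JAR,(q[0],q[1]+d,0),.002,(.008,.008,.0001)))
print("lid",fit(t,LID,(.571,-.0117,.078),.012),[(round(o["score"],2),np.round(o["uv"]).tolist()) for o in outline_of("lid",t)])
plan((.5478,-.3308,.12),-0.8,10)
cv2.imwrite("pics/w7.png",w["frame"])
```

```text
[ 0.54475391 -0.33306496  0.27897817]
(0.4523, -0.3326) w ([0.452, -0.3324, -0.001], np.float64(22.6))
(0.4523, -0.3326) w ([0.452, -0.3324, 0.0052], np.float64(22.6))
(0.5478, -0.3305) w ([0.5352, -0.3582, 0.0139], np.float64(19.3))
(0.5478, -0.3305) w ([0.5357, -0.36, 0.0196], np.float64(19.4))
lid ([0.5737, -0.013, 4.4774], np.float64(17.4)) [(0.71, [333.0, 187.0]), (0.46, [212.0, 166.0])]
x10 [0.0006, 0.0007, 0.0318, 0.0, 0.0, -0.0002] mm/row 15.9 deg/row -0.0
```

Jar C seems to have been knocked, so I'm looking.

View pics/w7.png

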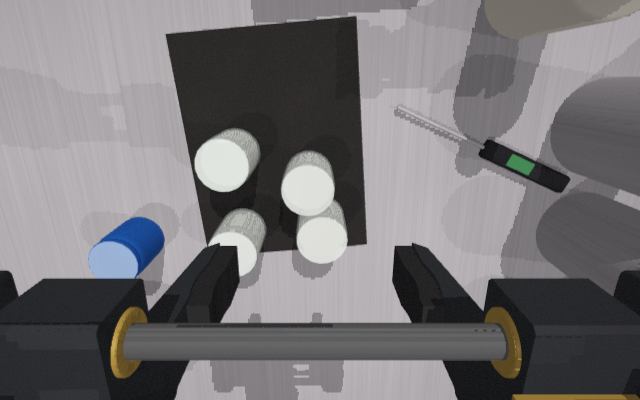

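Run:
```python
from h import *
w=wrist()
for q in outline_of("jar1",w):
    print(round(q["score"],2),np.round(q["uv"]).tolist(),at(w,q["uv"],.06)[:2].round(3))
for q in ((.5352,-.3582),(.54,-.365),(.535,-.35)): print(fit(w,JAR,(*q,0),.002,(.012,.012,.0001)))
```

```text
0.96 [241.0, 232.0] [ 0.463 -0.408]
0.85 [128.0, 252.0] [ 0.339 -0.429]
0.78 [322.0, 231.0] [ 0.549 -0.408]
0.74 [310.0, 184.0] [ 0.537 -0.356]
([0.5357, -0.3599, -0.0026], np.float64(19.1))
([0.5357, -0.3598, 0.002], np.float64(19.1))
([0.5351, -0.3581, 0.0049], np.float64(19.4))
```

Jar C was knocked and now stands at (308,189) next to the jar at (322,238). D at (222,163) is unmoved. I'm taking D first, then C at its new spot.

Run:
```python
from h import *
plan((.452,-.3325,.12),-0.8,12)
```

```text
x12 [0.0, -0.0154, 0.0265, 0.0, 0.0, -0.0002] mm/row 15.3 deg/row -0.0
```

Call:
{"name": "apply_moves", "arguments": {"plan": [[0.75,0,-0.0154,0.0265,0,0,0],[0.75,0,-0.0154,0.0265,0,0,0],[0.75,0,-0.0154,0.0265,0,0,0],[0.75,0,-0.0154,0.0265,0,0,0],[0.75,0,-0.0154,0.0265,0,0,0],[0.75,0,-0.0154,0.0265,0,0,0],[0.75,0,-0.0154,0.0265,0,0,0],[0.75,0,-0.0154,0.0265,0,0,0],[0.75,0,-0.0154,0.0265,0,0,0],[0.75,0,-0.0154,0.0265,0,0,0],[0.75,0,-0.0154,0.0265,0,0,0],[0.75,0,-0.0154,0.0265,0,0,0],[0.75,0,0,0,0,0,0],[0.75,0,0,0,0,0,0],[0.75,0,0,0,0,0,0],[0.75,0,0,0,0,0,0]]}}

```text
clock: 44.17
tool_pos: [0.453, -0.3333, 0.1211]
eef_rot: [[0.017, 1.0, 0.002], [1.0, -0.017, -0.001], [-0.001, 0.002, -1.0]]
force: [-0.5, -0.6, 0.1]
grip_width: 0.0658
finger_force: 0.0
```

Run:
```python
from h import *
s=sense();print(s["tool_pos"]);plan((.452,-.3325,.042),-0.8,6)
```

```text
[ 0.45303616 -0.33327369  0.12112306]
x6 [0.0003, -0.0003, 0.0264, 0.0, 0.0, -0.0004] mm/row 13.2 deg/row -0.0
```

Call:
{"name": "apply_moves", "arguments": {"plan": [[0.75,0.0001,-0.0003,0.0264,0,0,0],[0.75,0.0001,-0.0003,0.0264,0,0,0],[0.75,0.0001,-0.0003,0.0264,0,0,0],[0.75,0.0001,-0.0003,0.0264,0,0,0],[0.75,0.0001,-0.0003,0.0264,0,0,0],[0.75,0.0001,-0.0003,0.0264,0,0,0],[0.75,0,0,0,0,0,0],[0.75,0,0,0,0,0,0],[0.75,0,0,0,0,0,0],[0.5,0,0,0,0,0,0],[0.5,0,0,0,0,0,0],[0.5,0,0,0,0,0,0],[0.5,0,0,0,0,0,0],[0.5,0,0,0,0,0,0],[0.5,0,0,0,0,0,0]], "grip_force": 12}}

```text
clock: 45.42
tool_pos: [0.4517, -0.333, 0.0417]
eef_rot: [[0.017, 1.0, 0.002], [1.0, -0.017, -0.001], [-0.001, 0.002, -1.0]]
force: [0.5, -0.5, 6.0]
grip_width: 0.0556
finger_force: 12.0
```

Call:
{"name": "apply_moves", "arguments": {"plan": [[0.5,0,0,-0.005,0,0,0],[0.5,0,0,-0.015,0,0,0],[0.5,0,0,-0.03,0,0,0],[0.5,0,0,-0.03,0,0,0],[0.5,0,0,-0.03,0,0,0],[0.5,0,0,-0.03,0,0,0],[0.5,0,0,-0.03,0,0,0],[0.5,0,0,-0.03,0,0,0],[0.5,0,0,-0.03,0,0,0],[0.5,0,0,-0.03,0,0,0],[0.5,0,0,-0.03,0,0,0],[0.5,0,0,-0.015,0,0,0],[0.5,0,0,-0.005,0,0,0],[0.5,0,0,0,0,0,0],[0.5,0,0,0,0,0,0]]}}

```text
clock: 46.67
tool_pos: [0.4505, -0.3321, 0.1953]
eef_rot: [[0.017, 1.0, -0.001], [1.0, -0.017, 0.001], [0.001, -0.001, -1.0]]
force: [0.3, 0.3, -3.0]
grip_width: 0.0554
finger_force: 12.0
```

Run:
```python
from h import *
s=sense();print(s["tool_pos"],s["grip_width"],s["finger_force"],s["force"])
plan((.5407,.266,.195),-0.8,38)
```

```text
[ 0.45049814 -0.33210877  0.19528143] 0.055361831223583784 11.999843681696802 [ 0.32982497  0.28857059 -3.00985346]
x38 [0.0315, 0.0043, 0.0, 0.0, 0.0, -0.0001] mm/row 15.9 deg/row -0.0
```

Call:
{"name": "apply_moves", "arguments": {"plan": [[0.5,0.0157,0.0022,0,0,0,0],[0.5,0.0157,0.0022,0,0,0,0],[0.5,0.0315,0.0043,0,0,0,0],[0.5,0.0315,0.0043,0,0,0,0],[0.5,0.0315,0.0043,0,0,0,0],[0.5,0.0315,0.0043,0,0,0,0],[0.5,0.0315,0.0043,0,0,0,0],[0.5,0.0315,0.0043,0,0,0,0],[0.5,0.0315,0.0043,0,0,0,0],[0.5,0.0315,0.0043,0,0,0,0],[0.5,0.0315,0.0043,0,0,0,0],[0.5,0.0315,0.0043,0,0,0,0],[0.5,0.0315,0.0043,0,0,0,0],[0.5,0.0315,0.0043,0,0,0,0],[0.5,0.0315,0.0043,0,0,0,0],[0.5,0.0315,0.0043,0,0,0,0],[0.5,0.0315,0.0043,0,0,0,0],[0.5,0.0315,0.0043,0,0,0,0],[0.5,0.0315,0.0043,0,0,0,0],[0.5,0.0315,0.0043,0,0,0,0]]}}

```text
clock: 48.33
tool_pos: [0.4964, -0.0324, 0.1955]
eef_rot: [[0.016, 1.0, -0.001], [1.0, -0.016, 0.0], [0.0, -0.001, -1.0]]
force: [-0.2, -0.3, -1.7]
grip_width: 0.056
finger_force: 12.0
```

Call:
{"name": "apply_moves", "arguments": {"plan": [[0.5,0.0315,0.0043,0,0,0,0],[0.5,0.0315,0.0043,0,0,0,0],[0.5,0.0315,0.0043,0,0,0,0],[0.5,0.0315,0.0043,0,0,0,0],[0.5,0.0315,0.0043,0,0,0,0],[0.5,0.0315,0.0043,0,0,0,0],[0.5,0.0315,0.0043,0,0,0,0],[0.5,0.0315,0.0043,0,0,0,0],[0.5,0.0315,0.0043,0,0,0,0],[0.5,0.0315,0.0043,0,0,0,0],[0.5,0.0315,0.0043,0,0,0,0],[0.5,0.0315,0.0043,0,0,0,0],[0.5,0.0315,0.0043,0,0,0,0],[0.5,0.0315,0.0043,0,0,0,0],[0.5,0.0315,0.0043,0,0,0,0],[0.5,0.0315,0.0043,0,0,0,0],[0.5,0.0315,0.0043,0,0,0,0],[0.5,0.0315,0.0043,0,0,0,0],[0.5,0.0157,0.0022,0,0,0,0],[0.5,0.0157,0.0022,0,0,0,0]]}}

```text
clock: 50.0
tool_pos: [0.5431, 0.2655, 0.1958]
eef_rot: [[0.016, 1.0, -0.0], [1.0, -0.016, -0.0], [-0.0, -0.0, -1.0]]
force: [0.1, -0.8, -2.4]
grip_width: 0.0559
finger_force: 12.0
```

Call:
{"name": "apply_moves", "arguments": {"plan": [[0.5,0,0,0,0,0,0],[0.5,0,0,0,0,0,0],[0.5,0,0,0,0,0,0],[0.5,0,0,0,0,0,0]]}}

```text
clock: 50.33
tool_pos: [0.5432, 0.2631, 0.1961]
eef_rot: [[0.019, 1.0, -0.0], [1.0, -0.019, -0.0], [-0.0, -0.0, -1.0]]
force: [-0.1, -0.1, -2.2]
grip_width: 0.0557
finger_force: 12.0
```

Run:
```python
from h import *
s=sense();print(s["tool_pos"],s["force"])
plan((.5405,.2648,.095),-0.8,8)
```

```text
[0.54318871 0.26312079 0.19606921] [-0.0520068  -0.06943749 -2.24731788]
x8 [0.0004, -0.0007, 0.0253, 0.0, 0.0, -0.0006] mm/row 12.6 deg/row -0.0
```

Call:
{"name": "apply_moves", "arguments": {"plan": [[0.5,0,-0.0006,0.0253,0,0,0],[0.5,0,-0.0006,0.0253,0,0,0],[0.5,0,-0.0006,0.0253,0,0,0],[0.5,0,-0.0006,0.0253,0,0,0],[0.5,0,-0.0006,0.0253,0,0,0],[0.5,0,-0.0006,0.0253,0,0,0],[0.5,0,-0.0006,0.0253,0,0,0],[0.5,0,-0.0006,0.0253,0,0,0],[0.5,0,0,0,0,0,0],[0.5,0,0,0,0,0,0],[0.5,0,0,0,0,0,0],[0.5,0,0,0,0,0,0]]}}

```text
clock: 51.33
tool_pos: [0.5413, 0.2645, 0.0956]
eef_rot: [[0.017, 1.0, 0.001], [1.0, -0.017, 0.001], [0.001, 0.001, -1.0]]
force: [-0.3, -0.2, -1.4]
grip_width: 0.0558
finger_force: 12.0
```

Call:
{"name": "apply_moves", "arguments": {"plan": [[0.5,0,0,0.003,0,0,0],[0.5,0,0,0.003,0,0,0],[0.5,0,0,0.003,0,0,0],[0.5,0,0,0.003,0,0,0],[0.5,0,0,0.003,0,0,0],[0.5,0,0,0.003,0,0,0],[0.5,0,0,0,0,0,0],[0.5,0,0,0,0,0,0]]}}

```text
clock: 52.0
tool_pos: [0.5406, 0.2643, 0.0856]
eef_rot: [[0.017, 1.0, -0.0], [1.0, -0.017, -0.0], [-0.0, -0.0, -1.0]]
force: [0.4, 0.3, -2.0]
grip_width: 0.0558
finger_force: 12.0
```

Call:
{"name": "apply_moves", "arguments": {"plan": [[0.5,0,0,0.002,0,0,0],[0.5,0,0,0.002,0,0,0],[0.5,0,0,0.002,0,0,0],[0.5,0,0,0.002,0,0,0],[0.5,0,0,0.002,0,0,0],[0.5,0,0,0,0,0,0],[0.5,0,0,0,0,0,0],[0.5,0,0,0.001,0,0,0],[0.5,0,0,0,0,0,0],[0.5,0,0,0,0,0,0]]}}

```text
clock: 52.83
tool_pos: [0.5407, 0.2643, 0.0803]
eef_rot: [[0.017, 1.0, 0.0], [1.0, -0.017, -0.0], [-0.0, 0.0, -1.0]]
force: [0.6, 0.1, -2.0]
grip_width: 0.0556
finger_force: 12.0
```

Call:
{"name": "apply_moves", "arguments": {"plan": [[0.72,0,0,0,0,0,0],[0.72,0,0,0,0,0,0],[0.72,0,0,0,0,0,0],[0.72,0,0,0,0,0,0],[0.72,0,0,-0.005,0,0,0],[0.72,0,0,-0.01,0,0,0],[0.72,0,0,-0.03,0,0,0],[0.72,0,0,-0.04,0,0,0],[0.72,0,0,-0.06,0,0,0],[0.72,0,0,-0.06,0,0,0],[0.75,0,0,-0.06,0,0,0],[0.75,0,0,-0.06,0,0,0],[0.75,0,0,-0.06,0,0,0],[0.75,0,0,0,0,0,0],[0.75,0,0,0,0,0,0]]}}

```text
clock: 54.08
tool_pos: [0.5416, 0.2647, 0.2749]
eef_rot: [[0.017, 1.0, 0.003], [1.0, -0.017, 0.002], [0.002, 0.003, -1.0]]
force: [-0.3, 0.2, -0.7]
grip_width: 0.0664
finger_force: 0.0
```

Run:
```python
from h import *
s=sense();print(s["tool_pos"],s["force"])
w=wrist();print(fit(w,JAR,(.541,.264,0),.04,(.006,.006,.0001)))
plan((.535,-.36,.27),-0.8,18)
```

```text
[0.54160028 0.26465658 0.27490855] [-0.25831907  0.21874782 -0.68065633]
([0.5378, 0.2657, 0.0036], np.float64(12.3))
x18 [-0.0694, 0.0005, 0.0004, 0.0, 0.0, -0.0002] mm/row 34.7 deg/row -0.0
```

Call:
{"name": "apply_moves", "arguments": {"plan": [[0.75,-0.0694,0.0005,0.0004,0,0,0],[0.75,-0.0694,0.0005,0.0004,0,0,0],[0.75,-0.0694,0.0005,0.0004,0,0,0],[0.75,-0.0694,0.0005,0.0004,0,0,0],[0.75,-0.0694,0.0005,0.0004,0,0,0],[0.75,-0.0694,0.0005,0.0004,0,0,0],[0.75,-0.0694,0.0005,0.0004,0,0,0],[0.75,-0.0694,0.0005,0.0004,0,0,0],[0.75,-0.0694,0.0005,0.0004,0,0,0],[0.75,-0.0694,0.0005,0.0004,0,0,0],[0.75,-0.0694,0.0005,0.0004,0,0,0],[0.75,-0.0694,0.0005,0.0004,0,0,0],[0.75,-0.0694,0.0005,0.0004,0,0,0],[0.75,-0.0694,0.0005,0.0004,0,0,0],[0.75,-0.0694,0.0005,0.0004,0,0,0],[0.75,-0.0694,0.0005,0.0004,0,0,0],[0.75,-0.0694,0.0005,0.0004,0,0,0],[0.75,-0.0694,0.0005,0.0004,0,0,0],[0.75,0,0,0,0,0,0],[0.75,0,0,0,0,0,0]]}}

```text
clock: 55.8
tool_pos: [0.5324, -0.3623, 0.2675]
eef_rot: [[0.022, 1.0, -0.003], [1.0, -0.022, 0.0], [-0.0, -0.003, -1.0]]
force: [-0.1, 0.5, -0.4]
grip_width: 0.0659
finger_force: 0.0
```

Call:
{"name": "apply_moves", "arguments": {"plan": [[0.75,0,0,0,0,0,0],[0.75,0,0,0,0,0,0],[0.75,0,0,0,0,0,0],[0.75,0,0,0,0,0,0]]}}

```text
clock: 56.13
tool_pos: [0.5349, -0.3588, 0.269]
eef_rot: [[0.015, 1.0, 0.0], [1.0, -0.015, 0.001], [0.001, 0.0, -1.0]]
force: [-0.0, -0.4, 0.0]
grip_width: 0.0658
finger_force: 0.0
```

Run:
```python
from h import *
s=sense();print(s["tool_pos"]);w=wrist();t=read_camera("top")
for d in(-.002,.002): print("w",fit(w,JAR,(.5355,-.359+d,0),.002,(.008,.008,.0001)),"t",fit(t,JAR,(.5355,-.359+d,0),.002,(.008,.008,.0001)))
print("E",fit(w,JAR,(.549,-.412,0),.002,(.008,.008,.0001)))
plan((.5357,-.3592,.12),-0.8,10)
```

```text
[ 0.53492959 -0.35875828  0.26903466]
w ([0.5356, -0.3567, -0.0024], np.float64(19.9)) t ([0.5346, -0.3572, 0.0069], np.float64(24.5))
w ([0.5356, -0.3567, -0.0024], np.float64(19.9)) t ([0.5345, -0.3572, 0.0045], np.float64(24.5))
E ([0.549, -0.4106, 0.0052], np.float64(20.0))
x10 [0.0, 0.0002, 0.0298, 0.0, 0.0, -0.0002] mm/row 14.9 deg/row -0.0
```

Call:
{"name": "apply_moves", "arguments": {"plan": [[0.75,0.0004,0.0001,0.0298,0,0,0],[0.75,0.0004,0.0001,0.0298,0,0,0],[0.75,0.0004,0.0001,0.0298,0,0,0],[0.75,0.0004,0.0001,0.0298,0,0,0],[0.75,0.0004,0.0001,0.0298,0,0,0],[0.75,0.0004,0.0001,0.0298,0,0,0],[0.75,0.0004,0.0001,0.0298,0,0,0],[0.75,0.0004,0.0001,0.0298,0,0,0],[0.75,0.0004,0.0001,0.0298,0,0,0],[0.75,0.0004,0.0001,0.0298,0,0,0],[0.75,0,0,0,0,0,0],[0.75,0,0,0,0,0,0],[0.75,0,0,0,0,0,0],[0.75,0,0,0,0,0,0]]}}

```text
clock: 57.4
tool_pos: [0.5354, -0.3588, 0.1211]
eef_rot: [[0.017, 1.0, 0.001], [1.0, -0.017, -0.001], [-0.001, 0.001, -1.0]]
force: [-0.4, 0.1, 0.1]
grip_width: 0.0663
finger_force: 0.0
```

Run:
```python
from h import *
s=sense();print(s["tool_pos"]);plan((.5355,-.357,.042),-0.8,6)
```

```text
[ 0.53539795 -0.3588133   0.12114982]
x6 [0.0006, 0.0, 0.0264, 0.0, 0.0, -0.0005] mm/row 13.2 deg/row -0.0
```

Call:
{"name": "apply_moves", "arguments": {"plan": [[0.75,0.0006,0,0.0264,0,0,0],[0.75,0.0006,0,0.0264,0,0,0],[0.75,0.0006,0,0.0264,0,0,0],[0.75,0.0006,0,0.0264,0,0,0],[0.75,0.0006,0,0.0264,0,0,0],[0.75,0.0006,0,0.0264,0,0,0],[0.75,0,0,0,0,0,0],[0.75,0,0,0,0,0,0],[0.75,0,0,0,0,0,0],[0.5,0,0,0,0,0,0],[0.5,0,0,0,0,0,0],[0.5,0,0,0,0,0,0],[0.5,0,0,0,0,0,0],[0.5,0,0,0,0,0,0],[0.5,0,0,0,0,0,0]], "grip_force": 12}}

```text
clock: 58.65
tool_pos: [0.5355, -0.3569, 0.0418]
eef_rot: [[0.017, 1.0, 0.001], [1.0, -0.017, -0.001], [-0.001, 0.001, -1.0]]
force: [0.2, 0.1, 6.0]
grip_width: 0.0551
finger_force: 12.0
```

Call:
{"name": "apply_moves", "arguments": {"plan": [[0.5,0,0,-0.005,0,0,0],[0.5,0,0,-0.015,0,0,0],[0.5,0,0,-0.03,0,0,0],[0.5,0,0,-0.03,0,0,0],[0.5,0,0,-0.03,0,0,0],[0.5,0,0,-0.03,0,0,0],[0.5,0,0,-0.03,0,0,0],[0.5,0,0,-0.03,0,0,0],[0.5,0,0,-0.03,0,0,0],[0.5,0,0,-0.03,0,0,0],[0.5,0,0,-0.03,0,0,0],[0.5,0,0,-0.015,0,0,0],[0.5,0,0,-0.005,0,0,0],[0.5,0,0,0,0,0,0],[0.5,0,0,0,0,0,0]]}}

```text
clock: 59.9
tool_pos: [0.5347, -0.356, 0.1954]
eef_rot: [[0.017, 1.0, -0.001], [1.0, -0.017, 0.001], [0.001, -0.001, -1.0]]
force: [0.3, -0.1, -1.7]
grip_width: 0.0558
finger_force: 12.0
```

Run:
```python
from h import *
s=sense();print(s["tool_pos"],s["grip_width"],s["finger_force"],s["force"])
plan((.5385,.1995,.195),-0.8,38)
```

```text
[ 0.53468763 -0.35604059  0.19542777] 0.055782939480894286 11.999920075759292 [ 0.32824432 -0.12265553 -1.69435794]
x38 [0.0292, -0.0003, 0.0, 0.0, 0.0, -0.0001] mm/row 14.6 deg/row -0.0
```

Call:
{"name": "apply_moves", "arguments": {"plan": [[0.5,0.0146,-0.0002,0,0,0,0],[0.5,0.0146,-0.0002,0,0,0,0],[0.5,0.0292,-0.0003,0,0,0,0],[0.5,0.0292,-0.0003,0,0,0,0],[0.5,0.0292,-0.0003,0,0,0,0],[0.5,0.0292,-0.0003,0,0,0,0],[0.5,0.0292,-0.0003,0,0,0,0],[0.5,0.0292,-0.0003,0,0,0,0],[0.5,0.0292,-0.0003,0,0,0,0],[0.5,0.0292,-0.0003,0,0,0,0],[0.5,0.0292,-0.0003,0,0,0,0],[0.5,0.0292,-0.0003,0,0,0,0],[0.5,0.0292,-0.0003,0,0,0,0],[0.5,0.0292,-0.0003,0,0,0,0],[0.5,0.0292,-0.0003,0,0,0,0],[0.5,0.0292,-0.0003,0,0,0,0],[0.5,0.0292,-0.0003,0,0,0,0],[0.5,0.0292,-0.0003,0,0,0,0],[0.5,0.0292,-0.0003,0,0,0,0],[0.5,0.0292,-0.0003,0,0,0,0]]}}

```text
clock: 61.57
tool_pos: [0.5362, -0.0774, 0.1955]
eef_rot: [[0.016, 1.0, -0.001], [1.0, -0.016, 0.0], [0.0, -0.001, -1.0]]
force: [-0.4, 0.3, -2.1]
grip_width: 0.0558
finger_force: 12.0
```

Call:
{"name": "apply_moves", "arguments": {"plan": [[0.5,0.0292,-0.0003,0,0,0,0],[0.5,0.0292,-0.0003,0,0,0,0],[0.5,0.0292,-0.0003,0,0,0,0],[0.5,0.0292,-0.0003,0,0,0,0],[0.5,0.0292,-0.0003,0,0,0,0],[0.5,0.0292,-0.0003,0,0,0,0],[0.5,0.0292,-0.0003,0,0,0,0],[0.5,0.0292,-0.0003,0,0,0,0],[0.5,0.0292,-0.0003,0,0,0,0],[0.5,0.0292,-0.0003,0,0,0,0],[0.5,0.0292,-0.0003,0,0,0,0],[0.5,0.0292,-0.0003,0,0,0,0],[0.5,0.0292,-0.0003,0,0,0,0],[0.5,0.0292,-0.0003,0,0,0,0],[0.5,0.0292,-0.0003,0,0,0,0],[0.5,0.0292,-0.0003,0,0,0,0],[0.5,0.0292,-0.0003,0,0,0,0],[0.5,0.0292,-0.0003,0,0,0,0],[0.5,0.0146,-0.0002,0,0,0,0],[0.5,0.0146,-0.0002,0,0,0,0]]}}

```text
clock: 63.23
tool_pos: [0.5385, 0.1995, 0.1958]
eef_rot: [[0.016, 1.0, -0.0], [1.0, -0.016, -0.0], [-0.0, -0.0, -1.0]]
force: [0.0, 0.9, -0.8]
grip_width: 0.0556
finger_force: 12.0
```

Call:
{"name": "apply_moves", "arguments": {"plan": [[0.5,0,0,0,0,0,0],[0.5,0,0,0,0,0,0],[0.5,0,0,0,0,0,0],[0.5,0,0,0,0,0,0]]}}

```text
clock: 63.57
tool_pos: [0.5389, 0.1973, 0.1961]
eef_rot: [[0.019, 1.0, 0.0], [1.0, -0.019, -0.0], [-0.0, 0.0, -1.0]]
force: [0.3, -0.7, -1.7]
grip_width: 0.0556
finger_force: 12.0
```

Run:
```python
from h import *
s=sense();print(s["tool_pos"],s["force"])
plan((.5398,.1984,.095),-0.8,8)
```

```text
[0.53889048 0.1972928  0.19607992] [ 0.34754198 -0.69313818 -1.66710014]
x8 [0.0003, 0.0002, 0.0253, 0.0, 0.0, -0.0006] mm/row 12.6 deg/row -0.0
```

Call:
{"name": "apply_moves", "arguments": {"plan": [[0.5,0,0.0002,0.0253,0,0,0],[0.5,0,0.0002,0.0253,0,0,0],[0.5,0,0.0002,0.0253,0,0,0],[0.5,0,0.0002,0.0253,0,0,0],[0.5,0,0.0002,0.0253,0,0,0],[0.5,0,0.0002,0.0253,0,0,0],[0.5,0,0.0002,0.0253,0,0,0],[0.5,0,0.0002,0.0253,0,0,0],[0.5,0,0,0,0,0,0],[0.5,0,0,0,0,0,0],[0.5,0,0,0,0,0,0],[0.5,0,0,0,0,0,0]]}}

```text
clock: 64.57
tool_pos: [0.5402, 0.1985, 0.0955]
eef_rot: [[0.017, 1.0, 0.001], [1.0, -0.017, 0.001], [0.001, 0.001, -1.0]]
force: [0.4, 0.1, -1.3]
grip_width: 0.0554
finger_force: 12.0
```

Call:
{"name": "apply_moves", "arguments": {"plan": [[0.5,0,0,0.003,0,0,0],[0.5,0,0,0.003,0,0,0],[0.5,0,0,0.003,0,0,0],[0.5,0,0,0.003,0,0,0],[0.5,0,0,0.003,0,0,0],[0.5,0,0,0.003,0,0,0],[0.5,0,0,0,0,0,0],[0.5,0,0,0,0,0,0]]}}

```text
clock: 65.23
tool_pos: [0.5395, 0.1983, 0.0857]
eef_rot: [[0.017, 1.0, -0.0], [1.0, -0.017, -0.0], [-0.0, -0.0, -1.0]]
force: [0.4, -0.1, -2.1]
grip_width: 0.0555
finger_force: 12.0
```

Call:
{"name": "apply_moves", "arguments": {"plan": [[0.5,0,0,0.002,0,0,0],[0.5,0,0,0.002,0,0,0],[0.5,0,0,0.002,0,0,0],[0.5,0,0,0.002,0,0,0],[0.5,0,0,0.002,0,0,0],[0.5,0,0,0,0,0,0],[0.5,0,0,0,0,0,0],[0.5,0,0,0.001,0,0,0],[0.5,0,0,0,0,0,0],[0.5,0,0,0,0,0,0]]}}

```text
clock: 66.07
tool_pos: [0.5395, 0.1984, 0.0803]
eef_rot: [[0.017, 1.0, 0.0], [1.0, -0.017, 0.0], [0.0, 0.0, -1.0]]
force: [0.2, 1.1, -1.3]
grip_width: 0.0557
finger_force: 12.0
```

Call:
{"name": "apply_moves", "arguments": {"plan": [[0.72,0,0,0,0,0,0],[0.72,0,0,0,0,0,0],[0.72,0,0,0,0,0,0],[0.72,0,0,0,0,0,0],[0.72,0,0,-0.005,0,0,0],[0.72,0,0,-0.01,0,0,0],[0.72,0,0,-0.03,0,0,0],[0.72,0,0,-0.04,0,0,0],[0.72,0,0,-0.06,0,0,0],[0.72,0,0,-0.06,0,0,0],[0.75,0,0,-0.06,0,0,0],[0.75,0,0,-0.06,0,0,0],[0.75,0,0,-0.06,0,0,0],[0.75,0,0,-0.06,0,0,0],[0.75,0,0,0,0,0,0],[0.75,0,0,0,0,0,0],[0.75,0,0,0,0,0,0]]}}

```text
clock: 67.48
tool_pos: [0.539, 0.1983, 0.3024]
eef_rot: [[0.017, 1.0, -0.001], [1.0, -0.017, 0.0], [0.0, -0.001, -1.0]]
force: [-1.0, -0.5, -0.1]
grip_width: 0.0659
finger_force: 0.0
```

Run:
```python
from h import *
s=sense();print(s["tool_pos"],s["force"])
t=read_camera("top");w=wrist()
print("lid t",fit(t,LID,(.572,-.0117,.078),.012));cv2.imwrite("pics/w8.png",w["frame"])
print([fit(w,JAR,(.5398+dx,.1984+dy,0),.04,(.006,.006,.0001)) for dx,dy in((0,0),(0,.066))],"rim",fit(w,RIM,(.5827,.2638,-.013)))
plan((.571,-.03,.30),4.5,10)
```

```text
[0.53904444 0.19832731 0.30243073] [-0.96562648 -0.46434901 -0.08211655]
lid t ([0.57, -0.0121, 4.7192], np.float64(20.6))
[([0.5385, 0.1948, -0.0023], np.float64(15.0)), ([0.5421, 0.2648, 0.0021], np.float64(13.5))] rim ([0.5828, 0.264, -0.8973], np.float64(14.0))
x10 [-0.0458, 0.0053, 0.0003, 0.0, 0.0, -0.0091] mm/row 23.1 deg/row -0.5
```

View pics/w8.png

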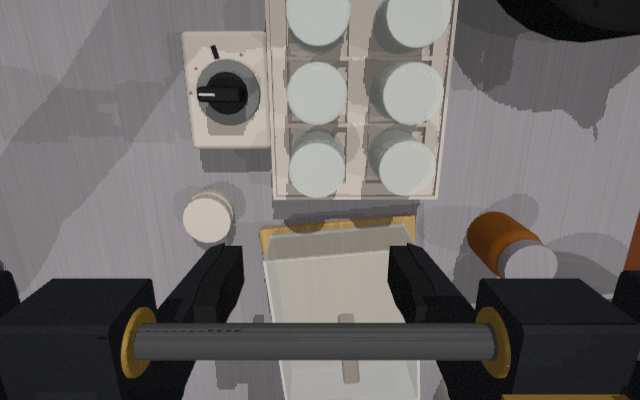

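All six places hold a jar: (318,15), (417,15), (317,92), (412,92), (317,163) and (405,165). The lid is still where I set it on the board, so I'm going back to it.

Call:
{"name": "apply_moves", "arguments": {"plan": [[0.75,-0.0458,0.0053,0.0003,0,0,-0.0091],[0.75,-0.0458,0.0053,0.0003,0,0,-0.0091],[0.75,-0.0458,0.0053,0.0003,0,0,-0.0091],[0.75,-0.0458,0.0053,0.0003,0,0,-0.0091],[0.75,-0.0458,0.0053,0.0003,0,0,-0.0091],[0.75,-0.0458,0.0053,0.0003,0,0,-0.0091],[0.75,-0.0458,0.0053,0.0003,0,0,-0.0091],[0.75,-0.0458,0.0053,0.0003,0,0,-0.0091],[0.75,-0.0458,0.0053,0.0003,0,0,-0.0091],[0.75,-0.0458,0.0053,0.0003,0,0,-0.0091],[0.6,0,0,0,0,0,0],[0.6,0,0,0,0,0,0],[0.6,0,0,0,0,0,0],[0.6,0,0,0,0,0,0],[0.6,0,0,0,0,0,0],[0.6,0,0,0,0,0,0]]}}

```text
clock: 68.92
tool_pos: [0.5718, -0.0287, 0.3011]
eef_rot: [[-0.08, 0.997, -0.0], [0.997, 0.08, 0.0], [0.0, -0.0, -1.0]]
force: [-0.3, -0.4, 0.4]
grip_width: 0.0528
finger_force: 0.0
```

Run:
```python
from h import *
s=sense();print(s["tool_pos"],s["force"])
w=wrist();print("lid",fit(w,LID,(.5715,-.012,.079),.012))
plan((.5716,-.012,.16),4.6,10)
```

```text
[ 0.57181099 -0.02867254  0.30110046] [-0.2500679  -0.39856544  0.43101436]
lid ([0.5704, -0.0119, 4.4541], np.float64(16.8))
x10 [0.0034, 0.0002, 0.0282, 0.0, 0.0, -0.0001] mm/row 14.2 deg/row -0.0
```

Call:
{"name": "apply_moves", "arguments": {"plan": [[0.6,0.0034,0.0002,0.0282,0,0,0],[0.6,0.0034,0.0002,0.0282,0,0,0],[0.6,0.0034,0.0002,0.0282,0,0,0],[0.6,0.0034,0.0002,0.0282,0,0,0],[0.6,0.0034,0.0002,0.0282,0,0,0],[0.6,0.0034,0.0002,0.0282,0,0,0],[0.6,0.0034,0.0002,0.0282,0,0,0],[0.6,0.0034,0.0002,0.0282,0,0,0],[0.6,0.0034,0.0002,0.0282,0,0,0],[0.6,0.0034,0.0002,0.0282,0,0,0],[0.6,0,0,0,0,0,0],[0.6,0,0,0,0,0,0],[0.6,0,0,0,0,0,0]]}}

```text
clock: 70.05
tool_pos: [0.572, -0.0128, 0.161]
eef_rot: [[-0.078, 0.997, 0.001], [0.997, 0.078, -0.0], [-0.0, 0.001, -1.0]]
force: [-0.7, -0.3, -0.7]
grip_width: 0.0529
finger_force: 0.0
```

Run:
```python
from h import *
print(sense()["tool_pos"]);plan((.5717,-.012,.1044),4.6,6)
```

```text
[ 0.57201497 -0.01284351  0.16104698]
x6 [0.0003, -0.0001, 0.0189, 0.0, 0.0, -0.0004] mm/row 9.4 deg/row -0.0
```

Call:
{"name": "apply_moves", "arguments": {"plan": [[0.6,0.0001,-0.0001,0.0189,0,0,0],[0.6,0.0001,-0.0001,0.0189,0,0,0],[0.6,0.0001,-0.0001,0.0189,0,0,0],[0.6,0.0001,-0.0001,0.0189,0,0,0],[0.6,0.0001,-0.0001,0.0189,0,0,0],[0.6,0.0001,-0.0001,0.0189,0,0,0],[0.6,0,0,0,0,0,0],[0.6,0,0,0,0,0,0],[0.6,0,0,0,0,0,0],[0,0,0,0,0,0,0],[0,0,0,0,0,0,0],[0,0,0,0,0,0,0],[0,0,0,0,0,0,0],[0,0,0,0,0,0,0],[0,0,0,0,0,0,0],[0,0,0,0,0,0,0],[0,0,0,0,0,0,0],[0,0,0,0,0,0,0]], "grip_force": 20}}

```text
clock: 71.55
tool_pos: [0.5714, -0.0125, 0.1037]
eef_rot: [[-0.078, 0.997, 0.0], [0.997, 0.078, 0.0], [0.0, 0.0, -1.0]]
force: [-1.3, 0.3, 2.2]
grip_width: 0.0177
finger_force: 20.0
```

Call:
{"name": "apply_moves", "arguments": {"plan": [[0,0,0,-0.005,0,0,0],[0,0,0,-0.02,0,0,0],[0,0,0,-0.03,0,0,0],[0,0,0,-0.03,0,0,0],[0,0,0,-0.03,0,0,0],[0,0,0,-0.03,0,0,0],[0,0,0,-0.03,0,0,0],[0,0,0,-0.03,0,0,0],[0,0,0,-0.03,0,0,0],[0,0,0,-0.03,0,0,0],[0,0,0,-0.03,0,0,0],[0,0,0,-0.03,0,0,0],[0,0,0,-0.02,0,0,0],[0,0,0,-0.005,0,0,0],[0,0,0,0,0,0,0],[0,0,0,0,0,0,0]]}}

```text
clock: 72.88
tool_pos: [0.5707, -0.0124, 0.278]
eef_rot: [[-0.078, 0.997, -0.001], [0.997, 0.078, 0.0], [0.0, -0.001, -1.0]]
force: [-0.6, -0.6, -3.5]
grip_width: 0.0181
finger_force: 20.0
```

Run:
```python
from h import *
s=sense();print(s["tool_pos"],s["grip_width"],s["force"])
plan((.5814,.2639,.275),-0.95,18)
```

```text
[ 0.57070885 -0.01236925  0.27798293] 0.01807022737290192 [-0.55475344 -0.56848401 -3.53822936]
x18 [0.0307, 0.0022, 0.0003, 0.0, 0.0, 0.005] mm/row 15.4 deg/row 0.3
```

Call:
{"name": "apply_moves", "arguments": {"plan": [[0,0.0307,0.0022,0.0003,0,0,0.005],[0,0.0307,0.0022,0.0003,0,0,0.005],[0,0.0307,0.0022,0.0003,0,0,0.005],[0,0.0307,0.0022,0.0003,0,0,0.005],[0,0.0307,0.0022,0.0003,0,0,0.005],[0,0.0307,0.0022,0.0003,0,0,0.005],[0,0.0307,0.0022,0.0003,0,0,0.005],[0,0.0307,0.0022,0.0003,0,0,0.005],[0,0.0307,0.0022,0.0003,0,0,0.005],[0,0.0307,0.0022,0.0003,0,0,0.005],[0,0.0307,0.0022,0.0003,0,0,0.005],[0,0.0307,0.0022,0.0003,0,0,0.005],[0,0.0307,0.0022,0.0003,0,0,0.005],[0,0.0307,0.0022,0.0003,0,0,0.005],[0,0.0307,0.0022,0.0003,0,0,0.005],[0,0.0307,0.0022,0.0003,0,0,0.005],[0,0.0307,0.0022,0.0003,0,0,0.005],[0,0.0307,0.0022,0.0003,0,0,0.005]]}}

```text
clock: 74.38
tool_pos: [0.5811, 0.2647, 0.2744]
eef_rot: [[0.017, 1.0, -0.002], [1.0, -0.017, -0.001], [-0.001, -0.002, -1.0]]
force: [0.0, -0.3, -3.4]
grip_width: 0.018
finger_force: 20.0
```

Call:
{"name": "apply_moves", "arguments": {"plan": [[0,0,0,0,0,0,0],[0,0,0,0,0,0,0],[0,0,0,0,0,0,0],[0,0,0,0,0,0,0],[0,0,0,0,0,0,0]]}}

```text
clock: 74.8
tool_pos: [0.5819, 0.2628, 0.2759]
eef_rot: [[0.018, 1.0, -0.0], [1.0, -0.018, -0.0], [-0.0, -0.0, -1.0]]
force: [0.8, -0.4, -2.7]
grip_width: 0.018
finger_force: 20.0
```

Run:
```python
from h import *
s=sense();print(s["tool_pos"],s["grip_width"],s["force"],np.round(s["eef_rot"],4).tolist())
plan((.5818,.2637,.16),-0.95,10)
```

```text
[0.58185517 0.26279216 0.27586549] 0.018006365602215975 [ 0.75912877 -0.44158057 -2.70010441] [[0.018, 0.9998, -0.0001], [0.9998, -0.018, -0.0004], [-0.0004, -0.0001, -1.0]]
x10 [0.0002, -0.0, 0.0232, 0.0, 0.0, -0.0001] mm/row 11.6 deg/row -0.0
```

Call:
{"name": "apply_moves", "arguments": {"plan": [[0,0,0,0.0232,0,0,0],[0,0,0,0.0232,0,0,0],[0,0,0,0.0232,0,0,0],[0,0,0,0.0232,0,0,0],[0,0,0,0.0232,0,0,0],[0,0,0,0.0232,0,0,0],[0,0,0,0.0232,0,0,0],[0,0,0,0.0232,0,0,0],[0,0,0,0.0232,0,0,0],[0,0,0,0.0232,0,0,0],[0,0,0,0,0,0,0],[0,0,0,0,0,0,0],[0,0,0,0,0,0,0],[0,0,0,0,0,0,0]]}}

```text
clock: 75.97
tool_pos: [0.5824, 0.2643, 0.1607]
eef_rot: [[0.016, 1.0, 0.001], [1.0, -0.016, 0.001], [0.001, 0.001, -1.0]]
force: [-0.2, -0.7, -2.4]
grip_width: 0.0177
finger_force: 20.0
```

Run:
```python
from h import *
s=sense();print(s["tool_pos"],s["force"],np.round(s["eef_rot"],4).tolist())
w=wrist();print("lid in hand",fit(w,LID,(.5825,.264,-.015),s["tool_pos"][2]-.0917))
plan((.5814,.2636,.148),-0.9,6)
```

```text
[0.58238033 0.26432484 0.16072002] [-0.1635959  -0.72240041 -2.44336646] [[0.0163, 0.9999, 0.0014], [0.9999, -0.0163, 0.0006], [0.0006, 0.0014, -1.0]]
lid in hand ([0.582, 0.2713, -0.1145], np.float64(8.8))
x6 [-0.0003, -0.0003, 0.0042, 0.0, 0.0, -0.0001] mm/row 2.1 deg/row -0.0
```

Call:
{"name": "apply_moves", "arguments": {"plan": [[0,-0.0002,-0.0002,0.0042,0,0,0],[0,-0.0002,-0.0002,0.0042,0,0,0],[0,-0.0002,-0.0002,0.0042,0,0,0],[0,-0.0002,-0.0002,0.0042,0,0,0],[0,-0.0002,-0.0002,0.0042,0,0,0],[0,-0.0002,-0.0002,0.0042,0,0,0],[0,0,0,0.003,0,0,0],[0,0,0,0.003,0,0,0],[0,0,0,0.003,0,0,0],[0,0,0,0,0,0,0],[0,0,0,0,0,0,0]]}}

```text
clock: 76.93
tool_pos: [0.5811, 0.2636, 0.1427]
eef_rot: [[0.016, 1.0, -0.0], [1.0, -0.016, -0.0], [-0.0, -0.0, -1.0]]
force: [-0.5, 0.6, -3.7]
grip_width: 0.0177
finger_force: 20.0
```

Call:
{"name": "apply_moves", "arguments": {"plan": [[0,0,0,0.002,0,0,0],[0,0,0,0.002,0,0,0],[0,0,0,0.002,0,0,0],[0,0,0,0,0,0,0],[0,0,0,0,0,0,0],[0,0,0,0,0,0,0]]}}

```text
clock: 77.43
tool_pos: [0.5812, 0.2636, 0.1398]
eef_rot: [[0.016, 1.0, 0.0], [1.0, -0.016, 0.0], [0.0, 0.0, -1.0]]
force: [-0.2, 0.1, -2.0]
grip_width: 0.0181
finger_force: 20.0
```

Call:
{"name": "apply_moves", "arguments": {"plan": [[0,0,0,0.001,0,0,0],[0,0,0,0.001,0,0,0],[0,0,0,0,0,0,0],[0,0,0,0,0,0,0]]}}

```text
clock: 77.77
tool_pos: [0.5812, 0.2636, 0.1397]
eef_rot: [[0.016, 1.0, -0.0], [1.0, -0.016, 0.001], [0.001, -0.0, -1.0]]
force: [-3.9, -1.4, 6.0]
grip_width: 0.0179
finger_force: 20.0
```

Call:
{"name": "apply_moves", "arguments": {"plan": [[0.6,0,0,0,0,0,0],[0.6,0,0,0,0,0,0],[0.6,0,0,0,0,0,0],[0.6,0,0,0,0,0,0],[0.6,0,0,0,0,0,0],[0.6,0,0,0,0,0,0],[0.6,0,0,-0.02,0,0,0],[0.6,0,0,-0.05,0,0,0],[0.6,0,0,-0.06,0,0,0],[0.6,0,0,-0.06,0,0,0],[0.6,0,0,-0.06,0,0,0],[0.6,0,0,-0.06,0,0,0],[0.6,0,0,-0.06,0,0,0],[0.6,0,0,0,0,0,0],[0.6,0,0,0,0,0,0],[0.6,0,0,0,0,0,0]]}}

```text
clock: 79.1
tool_pos: [0.5807, 0.2636, 0.3236]
eef_rot: [[0.016, 1.0, -0.001], [1.0, -0.016, 0.0], [0.0, -0.001, -1.0]]
force: [-0.2, 0.3, 0.0]
grip_width: 0.0529
finger_force: 0.0
```

Run:
```python
from h import *
s=sense();print(s["tool_pos"],s["force"])
w=wrist();print("lid",fit(w,LID,(.5825,.264,-.015),.048),fit(w,LID,(.5825,.264,-.015),.052),"rim",fit(w,RIM,(.5827,.2638,-.013)))
cv2.imwrite("pics/w9.png",w["frame"])
```

```text
[0.5807411  0.2635647  0.32357074] [-0.21085959  0.32665155  0.01002372]
lid ([0.5799, 0.2643, -1.2787], np.float64(15.3)) ([0.5792, 0.2682, -0.5804], np.float64(11.2)) rim ([0.5901, 0.2634, -0.9004], np.float64(15.1))
```

View pics/w9.png

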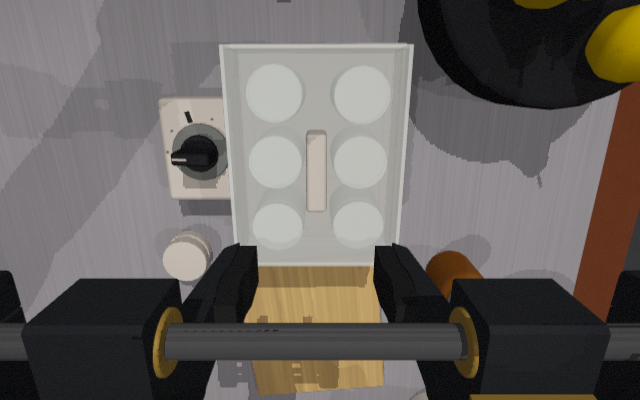

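The cover sits square on the maker at (316,155), all six jars are under it, and the contact height matched the ledge. Dial centre is at (200,155), pointer to the left at (180,159), black mark at (187,117). Next I'm measuring the bar.

```bash
cat >> h.py <<'E'
def dialang(w,c=(.4487,.2656),lim=(-.2,1.6)):
    """bar angle (rad, clockwise from maker -x) by edges of the bar top about the known axis"""
    g=cv2.GaussianBlur(cv2.cvtColor(w["frame"],6).astype(np.float32),(0,0),.8)
    gx=cv2.Sobel(g,5,1,0);gy=cv2.Sobel(g,5,0,1);best=[]
    t=np.linspace(-.019,.019,40)
    for dx in np.arange(-.004,.0041,.001):
      for dy in np.arange(-.004,.0041,.001):
        for th in np.arange(*lim,.02):
          a=np.radians(-.77)+np.pi-th;u=np.array([np.cos(a),np.sin(a)]);n=np.array([-u[1],u[0]]);s=0
          for e in(-.007,.007):
            uv=np.array([proj(w,[*(np.array(c)+[dx,dy]+u*k+n*e),.09]) for k in t[[0,-1]]])
            m=(uv[0]+(uv[1]-uv[0])*((t-t[0])/(t[-1]-t[0]))[:,None]).astype(np.float32)[:,None]
            d=uv[1]-uv[0];d/=np.hypot(*d)
            s+=np.minimum(np.abs(-d[1]*cv2.remap(gx,m[...,0],m[...,1],1)+d[0]*cv2.remap(gy,m[...,0],m[...,1],1)),80).mean()
          best.append((s,th,dx,dy))
    best.sort(reverse=True);return [tuple(np.round(b,3).tolist()) for b in best[:4]]
E
python3 - <<'E'
from h import *
w=wrist();print(dialang(w))
print("proj axis",proj(w,[.4487,.2656,.09]),"th0 tip",[proj(w,[.4487-.02*np.cos(t),.2656+.02*np.sin(t),.09]).round(1).tolist() for t in(0,.1,.25)])
f=cv2.cvtColor(w["frame"],6)[135:185,150:240];ys,xs=np.where((f>150)&(np.hypot(np.mgrid[135:185,150:240][1]-205,np.mgrid[135:185,150:240][0]-155)<36))
print(np.c_[xs+150,ys+135][:60].tolist())
c=w["frame"][85:210,150:245];cv2.imwrite("pics/d1.png",cv2.resize(c,None,fx=6,fy=4.8,interpolation=cv2.INTER_CUBIC))
plan((.4487,.2656,.20),84,18)
E
```

```text
[(104.434, 0.22, 0.0, -0.002), (104.238, 0.3, -0.001, -0.001), (104.185, 0.24, 0.0, -0.002), (103.954, 0.28, -0.001, -0.001)]
proj axis [189.19526603 159.56972568] th0 tip [[169.9, 159.9], [169.7, 158.0], [169.8, 155.1]]
[[226, 135], [227, 135], [228, 135], [229, 135], [230, 135], [231, 135], [232, 135], [233, 135], [234, 135], [175, 136], [225, 136], [226, 136], [227, 136], [228, 136], [229, 136], [230, 136], [231, 136], [232, 136], [233, 136], [234, 136], [235, 136], [174, 137], [226, 137], [227, 137], [228, 137], [229, 137], [230, 137], [231, 137], [232, 137], [233, 137], [234, 137], [235, 137], [236, 137], [174, 138], [226, 138], [227, 138], [228, 138], [229, 138], [230, 138], [231, 138], [232, 138], [233, 138], [234, 138], [235, 138], [236, 138], [173, 139], [227, 139], [228, 139], [229, 139], [230, 139], [231, 139], [232, 139], [233, 139], [234, 139], [235, 139], [236, 139], [237, 139], [173, 140], [227, 140], [228, 140]]
x18 [0.0103, -0.0123, 0.0136, 0.0, 0.0, -0.0786] mm/row 10.5 deg/row -4.7
```

View pics/d1.png

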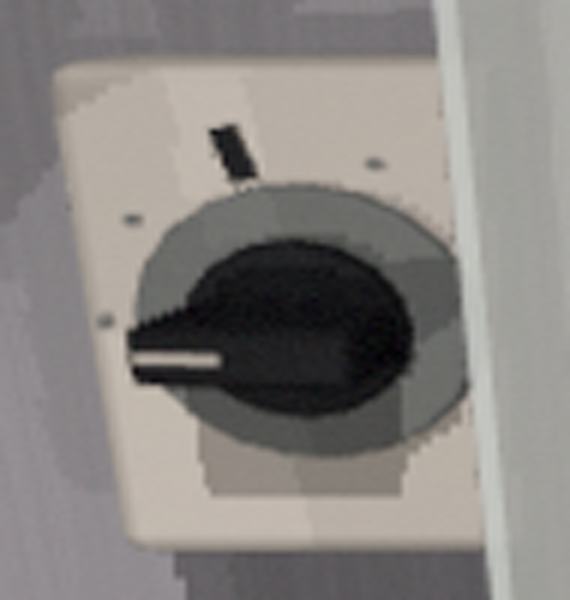

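The stripe lies level at (172..186,160) and the projected axis is at (189,160), so the pointer reads about 0.0. The black mark is up and to the left.

Run:
```python
from h import *
plan((.4487,.2656,.20),89,18)
```

```text
x18 [0.011, -0.012, 0.0136, 0.0, 0.0, -0.0833] mm/row 10.6 deg/row -5.0
```

Call:
{"name": "apply_moves", "arguments": {"plan": [[0.5,0.011,-0.012,0.0136,0,0,-0.0833],[0.5,0.011,-0.012,0.0136,0,0,-0.0833],[0.5,0.011,-0.012,0.0136,0,0,-0.0833],[0.5,0.011,-0.012,0.0136,0,0,-0.0833],[0.5,0.011,-0.012,0.0136,0,0,-0.0833],[0.5,0.011,-0.012,0.0136,0,0,-0.0833],[0.5,0.011,-0.012,0.0136,0,0,-0.0833],[0.5,0.011,-0.012,0.0136,0,0,-0.0833],[0.5,0.011,-0.012,0.0136,0,0,-0.0833],[0.5,0.011,-0.012,0.0136,0,0,-0.0833],[0.5,0.011,-0.012,0.0136,0,0,-0.0833],[0.5,0.011,-0.012,0.0136,0,0,-0.0833],[0.5,0.011,-0.012,0.0136,0,0,-0.0833],[0.5,0.011,-0.012,0.0136,0,0,-0.0833],[0.5,0.011,-0.012,0.0136,0,0,-0.0833],[0.5,0.011,-0.012,0.0136,0,0,-0.0833],[0.5,0.011,-0.012,0.0136,0,0,-0.0833],[0.5,0.011,-0.012,0.0136,0,0,-0.0833]]}}

```text
clock: 80.7
tool_pos: [0.448, 0.2653, 0.2]
eef_rot: [[-1.0, 0.012, -0.002], [0.012, 1.0, -0.001], [0.002, -0.001, -1.0]]
force: [-0.2, -0.7, 0.1]
grip_width: 0.0439
finger_force: 0.0
```

Call:
{"name": "apply_moves", "arguments": {"plan": [[0.5,0,0,0,0,0,0],[0.5,0,0,0,0,0,0],[0.5,0,0,0,0,0,0],[0.5,0,0,0,0,0,0],[0.5,0,0,0,0,0,0]]}}

```text
clock: 81.12
tool_pos: [0.4497, 0.2662, 0.2016]
eef_rot: [[-1.0, 0.018, 0.001], [0.018, 1.0, 0.0], [-0.001, 0.0, -1.0]]
force: [-0.3, 0.0, -0.3]
grip_width: 0.0442
finger_force: 0.0
```

Run:
```python
from h import *
s=sense();print(s["tool_pos"],np.round(s["eef_rot"],3).tolist(),np.round(s["qpos"],2))
plan((.4487,.2656,.084),89,10)
```

```text
[0.44965725 0.26622883 0.20161195] [[-1.0, 0.018, 0.001], [0.018, 1.0, 0.0], [-0.001, 0.0, -1.0]] [-0.89  0.4   0.33  1.94 -0.17  0.83  1.09]
x10 [0.0002, -0.0001, 0.0235, 0.0, 0.0, -0.0] mm/row 11.8 deg/row -0.0
```

Call:
{"name": "apply_moves", "arguments": {"plan": [[0.5,0.0002,-0.0001,0.0235,0,0,0],[0.5,0.0002,-0.0001,0.0235,0,0,0],[0.5,0.0002,-0.0001,0.0235,0,0,0],[0.5,0.0002,-0.0001,0.0235,0,0,0],[0.5,0.0002,-0.0001,0.0235,0,0,0],[0.5,0.0002,-0.0001,0.0235,0,0,0],[0.5,0.0002,-0.0001,0.0235,0,0,0],[0.5,0.0002,-0.0001,0.0235,0,0,0],[0.5,0.0002,-0.0001,0.0235,0,0,0],[0.5,0.0002,-0.0001,0.0235,0,0,0],[0.5,0,0,0,0,0,0],[0.5,0,0,0,0,0,0],[0.5,0,0,0,0,0,0]]}}

```text
clock: 82.2
tool_pos: [0.4485, 0.2654, 0.0841]
eef_rot: [[-1.0, 0.017, 0.0], [0.017, 1.0, 0.0], [-0.0, 0.0, -1.0]]
force: [0.5, 0.2, 0.6]
grip_width: 0.0442
finger_force: 0.0
```

Call:
{"name": "apply_moves", "arguments": {"plan": [[0,0,0,0,0,0,0],[0,0,0,0,0,0,0],[0,0,0,0,0,0,0],[0,0,0,0,0,0,0],[0,0,0,0,0,0,0],[0,0,0,0,0,0,0],[0,0,0,0,0,0,0],[0,0,0,0,0,0,0],[0,0,0,0,0,0,0]], "grip_force": 20}}

```text
clock: 82.95
tool_pos: [0.4483, 0.2661, 0.0841]
eef_rot: [[-1.0, 0.016, 0.0], [0.016, 1.0, 0.001], [-0.0, 0.001, -1.0]]
force: [-1.8, 3.0, 4.3]
grip_width: 0.0137
finger_force: 20.0
```

Run:
```python
from h import *
s=sense();print(s["tool_pos"],np.round(s["eef_rot"],4).tolist(),s["force"],s["ft_torque"],s["grip_width"],s["finger_force"])
print(np.degrees(np.arctan2(s["eef_rot"][1][1],s["eef_rot"][0][1])))
```

```text
[0.44826571 0.2660716  0.08414667] [[-0.9999, 0.0164, 0.0004], [0.0164, 0.9999, 0.001], [-0.0004, 0.001, -1.0]] [-1.76818511  2.9997586   4.29699496] [0.64350206 0.23462425 0.01425331] 0.013681356576703697 20.00011306721717
89.06202760233464
```

Call:
{"name": "apply_moves", "arguments": {"plan": [[0,0,0,0,0,0,0.0619],[0,0,0,0,0,0,0.0619],[0,0,0,0,0,0,0.0619],[0,0,0,0,0,0,0.0619],[0,0,0,0,0,0,0.0619],[0,0,0,0,0,0,0.0619],[0,0,0,0,0,0,0.0619],[0,0,0,0,0,0,0.0619],[0,0,0,0,0,0,0.0619],[0,0,0,0,0,0,0.0619]]}}

```text
clock: 83.78
tool_pos: [0.4485, 0.2667, 0.0842]
eef_rot: [[-0.785, 0.619, 0.001], [0.619, 0.785, 0.002], [0.0, 0.002, -1.0]]
force: [-0.6, 5.4, 2.4]
grip_width: 0.0137
finger_force: 20.0
```

Call:
{"name": "apply_moves", "arguments": {"plan": [[0,0,0,0,0,0,0.0619],[0,0,0,0,0,0,0.0619],[0,0,0,0,0,0,0.0619],[0,0,0,0,0,0,0.0619],[0,0,0,0,0,0,0.0619],[0,0,0,0,0,0,0.0619],[0,0,0,0,0,0,0.0619],[0,0,0,0,0,0,0.0619],[0,0,0,0,0,0,0.0619],[0,0,0,0,0,0,0],[0,0,0,0,0,0,0],[0,0,0,0,0,0,0],[0,0,0,0,0,0,0]]}}

```text
clock: 84.87
tool_pos: [0.449, 0.2671, 0.0842]
eef_rot: [[-0.317, 0.948, 0.002], [0.948, 0.317, 0.002], [0.001, 0.003, -1.0]]
force: [2.0, 5.9, -0.0]
grip_width: 0.0137
finger_force: 20.0
```

Run:
```python
from h import *
s=sense();print(s["tool_pos"],s["force"],s["ft_torque"],s["grip_width"])
f=np.degrees(np.arctan2(s["eef_rot"][1][1],s["eef_rot"][0][1]));print(f,(f-14.75)/60)
```

```text
[0.44903175 0.26705129 0.08419503] [ 1.9502877   5.92354945 -0.01843437] [ 1.15256854 -0.22349315  0.03835472] 0.013748645119521808
18.506280191901357 0.06260466986502262
```

Call:
{"name": "apply_moves", "arguments": {"plan": [[0,0,0,0,0,0,0.031],[0,0,0,0,0,0,0.031],[0,0,0,0,0,0,0],[0,0,0,0,0,0,0],[0,0,0,0,0,0,0],[0,0,0,0,0,0,0]]}}

```text
clock: 85.37
tool_pos: [0.4491, 0.2671, 0.0842]
eef_rot: [[-0.255, 0.967, 0.002], [0.967, 0.255, 0.002], [0.002, 0.003, -1.0]]
force: [2.3, 6.5, -0.5]
grip_width: 0.0139
finger_force: 20.0
```

Call:
{"name": "apply_moves", "arguments": {"plan": [[0.3,0,0,0,0,0,0],[0.3,0,0,0,0,0,0],[0.3,0,0,0,0,0,0],[0.3,0,0,0,0,0,0],[0.3,0,0,-0.02,0,0,0],[0.3,0,0,-0.04,0,0,0],[0.3,0,0,-0.06,0,0,0],[0.3,0,0,-0.06,0,0,0],[0.3,0,0,-0.06,0,0,0],[0.3,0,0,-0.06,0,0,0],[0.3,0,0,-0.06,0,0,0],[0.3,0,0,0,0,0,0],[0.3,0,0,0,0,0,0],[0.3,0,0,0,0,0,0],[0.3,0,0,0,0,0,0]]}}

```text
clock: 86.62
tool_pos: [0.4474, 0.2649, 0.2628]
eef_rot: [[-0.254, 0.967, -0.002], [0.967, 0.254, -0.001], [-0.001, -0.002, -1.0]]
force: [-0.2, -0.5, -1.2]
grip_width: 0.026
finger_force: 0.0
```

Run:
```python
from h import *
s=sense();print(s["tool_pos"],s["force"],np.degrees(np.arctan2(s["eef_rot"][1][1],s["eef_rot"][0][1])))
w=wrist();cv2.imwrite("pics/w10.png",w["frame"])
print("axis",proj(w,[.4487,.2656,.09]),[(t,proj(w,[.4487-.02*np.cos(t+.0134),.2656+.02*np.sin(t+.0134),.09]).round(1).tolist()) for t in(1.2,1.3,1.4)])
u=proj(w,[.4487,.2656,.08]);c=w["frame"][max(0,int(u[1])-60):int(u[1])+60,int(u[0])-80:int(u[0])+80];print(u)
cv2.imwrite("pics/d2.png",cv2.resize(c,None,fx=5,fy=5,interpolation=cv2.INTER_CUBIC)[:600,:800])
t=read_camera("top");print("lid",fit(t,LID,(.5815,.264,-.015),.048))
```

```text
[0.44735396 0.26487169 0.26282055] [-0.19706005 -0.47102834 -1.248639  ] 14.74102317957327
axis [318.47369628 174.14153604] [(1.2, [316.2, 151.6]), (1.3, [318.5, 151.5]), (1.4, [320.9, 151.6])]
[318.4200661  171.33973129]
lid ([0.5807, 0.2636, -1.2822], np.float64(18.6))
```

View pics/d2.png

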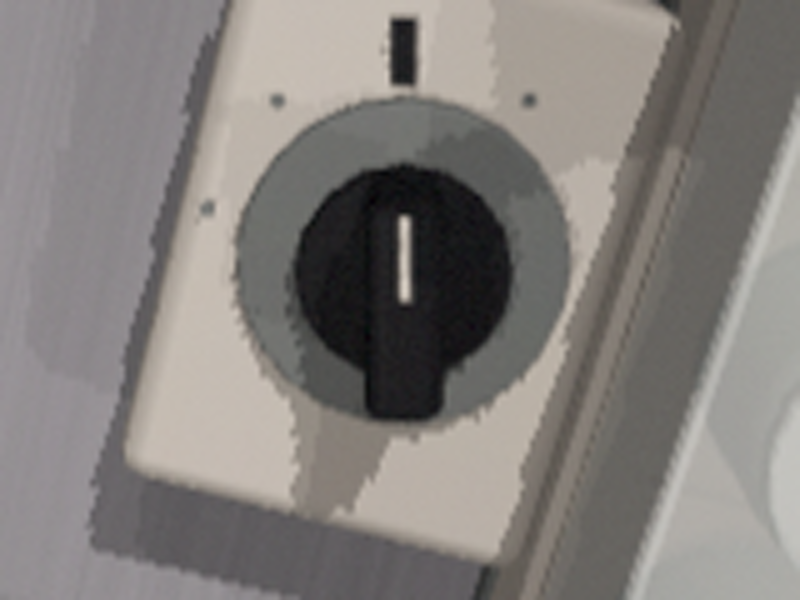

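The white stripe (404,255) points straight at the black mark (403,50), so the dial is set. I'm taking one last overview before handing in.

Run:
```python
from h import *
p=read_camera("scene");cv2.imwrite("pics/s9.png",cv2.resize(p["frame"][100:350,200:520],(768,600),interpolation=cv2.INTER_CUBIC))
print(fit(p,LID,(.5815,.264,-.015),.048),sense()["clock"])
```

```text
([0.5821, 0.2667, -0.9069], np.float64(17.7)) 86.7667
```

View pics/s9.png

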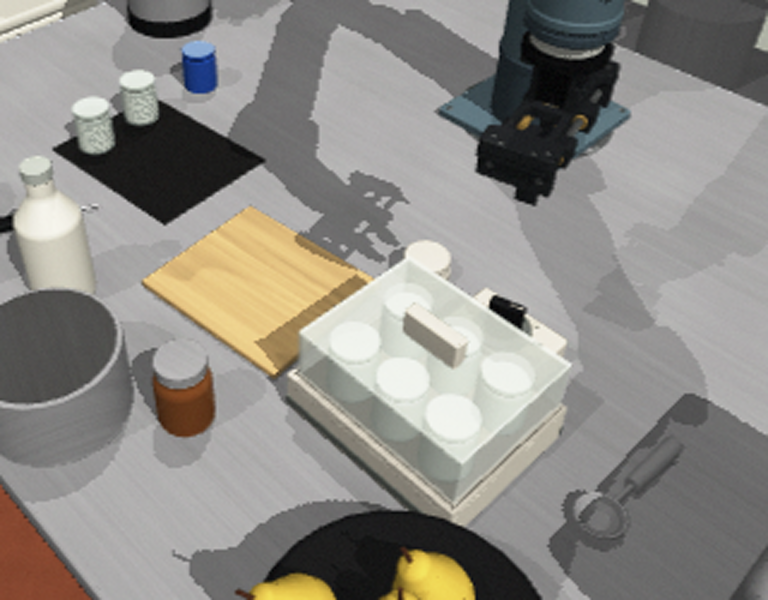

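The overview shows the cover level in the rim (435,385) over six upright jars. Two jars are left standing on the mat at (94,125) and (140,97), and nothing else has moved. Handing in.

```bash
python3 -c "
from bench import finish_job;print(finish_job())"
```

```text
the job is handed in; nothing more can be done
None
```

The job is done and handed in: all six places hold a jar, the cover sits in its rim, the dial pointer is at the black mark, and the two leftover jars stand on the mat; one mat jar was knocked aside along the way and I picked it up from where it ended up.

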